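# Set up the serving board at the coffee bar

## Task

Set up the wooden serving board: lay the cork coaster flat in the middle, halfway between the flower vase and the napkin box, and stand the white espresso cup centrally on it; in the same line stand the steel creamer halfway between the vase and the coaster, and the amber juice bottle halfway between the napkin box and the coaster. Stand the lidded sugar jar on the board directly behind the cup (the side away from the robot), about 3 cm clear of the coaster. Everything stands upright and is not tipped over on the way, and the tamper and the green can stay where they are.

Things in the scene. Friction and masses are not known exactly. Their poses are not given: they have to be found in the camera images.
- board: Fixed brown wooden board 460 (y) x 225 (x) x 15 mm, left or right, turned up to 0.2 rad. Origin at counter height under the coaster's place, midway vase to napkin box; top +15 mm; edges at x -84 and +140. y along the row, x away from the robot (behind). Vase and box at y +/-180 mm in either order; creamer, juice halfway (y +/-90); jar at x +93 mm.
- vase: White ceramic bud vase with three small flowers, 60 mm across, 70 mm tall (flowers to 108 mm), fixed on one end of the board; it may be the left or the right end. Origin: centre of its underside, z up. 
- napkin_box: Square dark wooden box full of white napkins, 72 x 72 x 57 mm, fixed on the other end of the board. Origin: centre of its underside, z up. 
- coaster: Loose round cork coaster, 64 mm diameter, 12 mm thick, about 30 g. It lies flat. Starts upright on the grey rubber mat (4 mm thick, fixed, across the counter from the board) among 7 shuffled things, 89 mm or more apart. Origin: centre of its underside, z up. 
- cup: White ceramic espresso cup without handle, open at the top, 58 mm high, 60 mm across the rim, 58 mm across at 14 mm height, foot 48 mm, about 140 g. Starts upright on the grey rubber mat (4 mm thick, fixed, across the counter from the board) among 7 shuffled things, 89 mm or more apart. Origin: centre of its underside, z up. 
- creamer: Open stainless-steel creamer (milk jug) without handle, 75 mm high, 64 mm across up to 30 mm height, tapering to 58 mm at the rim (a small pouring lip sticks out 7 mm there, seen only), about 200 g. Starts upright on the grey rubber mat (4 mm thick, fixed, across the counter from the board) among 7 shuffled things, 89 mm or more apart. Origin: centre of its underside, z up. 
- juice: Small closed amber glass juice bottle, 96 mm tall: body 58 mm across up to 62 mm height, then a shoulder to a neck and white cap 35 mm across; about 250 g. Starts upright on the grey rubber mat (4 mm thick, fixed, across the counter from the board) among 7 shuffled things, 89 mm or more apart. Origin: centre of its underside, z up. 
- sugar_jar: White ceramic sugar jar, 60 mm across and 55 mm high, with a fixed dark wooden lid (62 mm across, to 67 mm height) and a small knob (to 83 mm); about 250 g. Starts upright on the grey rubber mat (4 mm thick, fixed, across the counter from the board) among 7 shuffled things, 89 mm or more apart. Origin: centre of its underside, z up. 
- tamper: Bystander: espresso tamper of dark steel, base 58 mm across and 12 mm thick with an upright waisted handle, 86 mm tall, 350 g, loose. To be left where it stands. Starts upright on the grey rubber mat (4 mm thick, fixed, across the counter from the board) among 7 shuffled things, 89 mm or more apart. Origin: centre of its underside, z up. 
- can: Bystander: green drink can with bright top, 58 mm across, 90 mm tall, 280 g, loose. To be left where it stands. Starts upright on the grey rubber mat (4 mm thick, fixed, across the counter from the board) among 7 shuffled things, 89 mm or more apart. Origin: centre of its underside, z up. 
Things that resemble listed ones, but are neither listed nor needed, are in the scene too. What is shaped like the creamer but blue or yellow is not meant.

How it is judged (in metres and radians):
At the end, for the whole second after the job is handed in: All upright, released, still: coaster within 15 mm of the middle between vase and napkin box; cup on it within 12 mm; creamer 75-106 mm from vase, juice 75-106 mm from napkin box, both within 15 mm of the row line, on the board; jar 76-110 mm behind the middle, 15 mm sideways (horizontal distance between coaster and board below 0.015 m and horizontal distance between cup and coaster below 0.012 m and z of cup in the frame of board between 0.023 and 0.032 m and x of creamer in the frame of board between -0.015 and 0.015 m and y of creamer in the frame of board between -0.12 and 0.12 m and horizontal distance between creamer and vase between 0.075 and 0.106 m and x of juice in the frame of board between -0.015 and 0.015 m and y of juice in the frame of board between -0.12 and 0.12 m and horizontal distance between juice and napkin_box between 0.075 and 0.106 m and y of sugar_jar in the frame of board between -0.015 and 0.015 m and x of sugar_jar in the frame of board between 0.076 and 0.11 m and z of coaster in the frame of board between 0.01 and 0.02 m and angle between each of coaster, cup, creamer, juice, sugar_jar's own z axis and vertical below 0.1 rad and linear speed of each of coaster, cup, creamer, juice, sugar_jar below 0.02 m/s and z of creamer in the frame of board between 0.01 and 0.02 m and z of juice in the frame of board between 0.01 and 0.02 m and z of sugar_jar in the frame of board between 0.01 and 0.02 m); the robot touches nothing.
It fails at once if the cup, creamer, juice bottle or sugar jar is tipped over (tilted more than 0.8 rad) (angle between any of cup, creamer, juice, sugar_jar's own z axis and vertical above 0.8 rad).
It fails at once if the tamper or the green can is moved more than 30 mm or tipped over (distance of any of tamper, can from where it was at the start of the episode above 0.03 m or angle between any of tamper, can's own z axis and vertical above 0.8 rad).
It also fails if it takes over 128 s, if anything falls off the work surface, if the arm or the gripper's body presses on something with over 40 N, if the wrist force passes 120 N, or if a joint passes its speed limit or range.

## Robot

A 6-joint arm with a two-finger parallel gripper is mounted at the origin on the work surface. World frame = base frame: x ahead of the robot, y to its left, z up, the work surface at z = 0. Lengths are in mm, angles in rad, forces in N, time in s.
With the tool pointing down it reaches from about 375 to 825 mm from the base axis. Payload 5.5 kg.
Tool frame: the origin (TCP) lies at the very end of the fingers, on their centre line; the grasp point (between the pads) lies 19 mm behind it (bot.grip_point_offset is the distance from the TCP to the grasp point, in mm); z points along the fingers, y is the line along which they close (so a half turn about z gives the same grasp; the last joint's range is limited). The gripper opens to 85 mm and grips with 20 to 120 N. Pads are 22 mm wide; open, the fingers measure 114 mm over their backs; the gripper's body (76 mm by 85 mm) begins 54 mm behind the grasp point. The pads swing forward as they close: fully open they stand 13 mm farther back than shut.
Start: joints at [-1.187, 0.314, -0.047, 1.21, 0, 1.571], TCP at [224.664, -556.346, 206.299] pointing down, gripper open.
Joint ranges: [-2.67, 2.67], [-0.69, 1.73], [-1.03, 1.25], [-2.08, 2.16], [-1.42, 1.45], [-3.14, 3.14]. Speed limits (rad/s): [2.39, 2.39, 3.01, 3.14, 3.14, 3.14].

## Interface

Orientations are given as a 3x3 rotation matrix whose columns are the frame's x, y, z axes.
In Python, from bench import bot gives the robot as it stands.
- The arm moves only by the tool play_rows, never from a script. Its argument "targets" is a list of rows, each a list of 4 numbers: the shift along the tool's x, y, z in m, then the turn about the tool's z in rad. In form: [[dx, dy, dz, yaw], ...]. A call has exactly 10 rows; each row shifts and turns the commanded pose from where the row before left it, along the tool's axes as they then stand; what a row does not reach is not made up. A row lasts 1/12 s, in which the tool goes at most 41.7 mm and 7.16 degrees, less where a joint would pass 70% of its speed; a pose out of reach is approached as far as the arm can. A call is refused whole if a number of a shift passes 0.0417 or a number of a turn 0.125, either way. A call with a gripper value outside its range is refused whole. "claw" is the closure, from 0 (fully open) to 1 (shut), set as the call begins (left out, the last holds). The fingers move at their own pace and stop on an object; "squeeze" is the grip in N (left out, the last holds). Time passes only in rows, so rows that do not move let the fingers close, or fill a call up. It gives the time, the measured TCP pose, the force, the opening and the grip force at its end, in the units of the state.
- bot.sense(): the state, without advancing time (a new reading comes with each control period).
- bot.snapshot(name): name is "scene" or "side" or "wrist"; returns a dict with "img" (420x560x3 uint8, red, green, blue), "fx", "fy", "cx", "cy" (pixels), "T" (4x4, takes a point from camera to world coordinates); the wrist camera has in their place "tool_from_camera" (4x4, takes a point from camera to tool coordinates, whose origin is the TCP and whose axes are the flange's). Camera axes: x right, y down, z forward; pixel columns grow to the right and rows downward; lengths in mm; the calibration is good to about 2 mm. A picture is of the moment at which its call begins: read the wrist's pose just before it. There is no depth.
- bot.finish_job(): hands the job in; it is judged then, once.
The state is a dict: "time_s": time; "joints": joint angles; "qvel": joint speeds; "effort": joint torques, N m; "tcp_pos": TCP position; "ee_rot": TCP orientation; "contact_force": force on the tool from outside, world axes, zero at the start; "moment": the same for the moment, N m; "gripper_width": finger opening in mm; "grasp_force": force on a finger pad.
Only numpy, scipy, OpenCV 4.12 (cv2) and the standard library are available. Lean on these libraries where they do the work, as an engineer would, in place of code of your own. Each camera call takes 0.05 s, during which the arm holds its last target. There are 200 camera calls.

## Working session

There is one attempt and no reset: what is moved stays moved. The work goes in short steps, Python scripts to look and compute and a tool call to move; the robot and the scene stay as the last step left them, time stands still between calls to the robot, and variables do not carry over. Pictures are saved under pics/ and viewed, at most 14 in all, crops included, and the job is handed in when it is done.

Besides the shell and the picture viewer there is one more tool, called after "Call:" as name(argument=value, ...), one argument or row to a line, values as JSON. play_rows: Moves the arm, as the interface text tells. Its arguments: {"type":"object","properties":{"targets":{"type":"array"},"claw":{"type":"number"},"squeeze":{"type":"number"}},"required":["targets"]}

```bash
ls; mkdir -p pics
python3 - <<'E'
from bench import bot
import cv2,numpy as np,pickle
s=bot.sense();print(s)
D={}
for n in("scene","side"):
    d=bot.snapshot(n);D[n]=d
    cv2.imwrite(f"pics/{n}0.png",cv2.resize(d["img"][:,:,::-1],(800,600),interpolation=cv2.INTER_CUBIC))
    print(n,d["fx"],d["fy"],d["cx"],d["cy"],np.round(d["T"],3).tolist())
pickle.dump(D,open("d0.pkl","wb"))
E
```

```text
pics
{'time_s': 0.0, 'joints': array([-1.18700159e+00,  3.14202398e-01, -4.80910441e-02,  1.21024446e+00,
        4.92548429e-05,  1.57081903e+00]), 'qvel': array([ 1.63422773e-03, -7.61150861e-04,  6.02527225e-04, -8.46472990e-05,
       -1.13368613e-03,  1.31481149e-03]), 'effort': array([-1.66958802e-03, -5.39592648e+01,  3.39744437e+01,  1.93593255e-02,
       -1.30035828e-04, -1.61243963e-05]), 'tcp_pos': array([ 224.43832857, -555.74186643,  205.44355803]), 'ee_rot': array([[ 9.27258937e-01,  3.74420212e-01, -6.06445551e-04],
       [ 3.74420700e-01, -9.27257500e-01,  1.63331572e-03],
       [ 4.92152323e-05, -1.74157236e-03, -9.99998482e-01]]), 'contact_force': array([ 0.32411482, -0.17264384,  0.67823333]), 'moment': array([-0.02224688,  0.01753968, -0.01478343]), 'grasp_force': 0.0, 'gripper_width': 85.59152832702188}
scene 491.0113758951421 491.0113758951421 283.65965500357834 207.66711832980738 [[-0.806, 0.341, -0.484, 1039.099], [0.592, 0.475, -0.651, 749.884], [0.008, -0.811, -0.585, 753.549], [0.0, 0.0, 0.0, 1.0]]
side 501.3905988350332 501.3905988350332 277.2662061984296 210.16496251057657 [[-0.987, -0.116, 0.108, 334.632], [-0.157, 0.627, -0.763, 873.461], [0.02, -0.77, -0.638, 812.132], [0.0, 0.0, 0.0, 1.0]]
```

View pics/scene0.png

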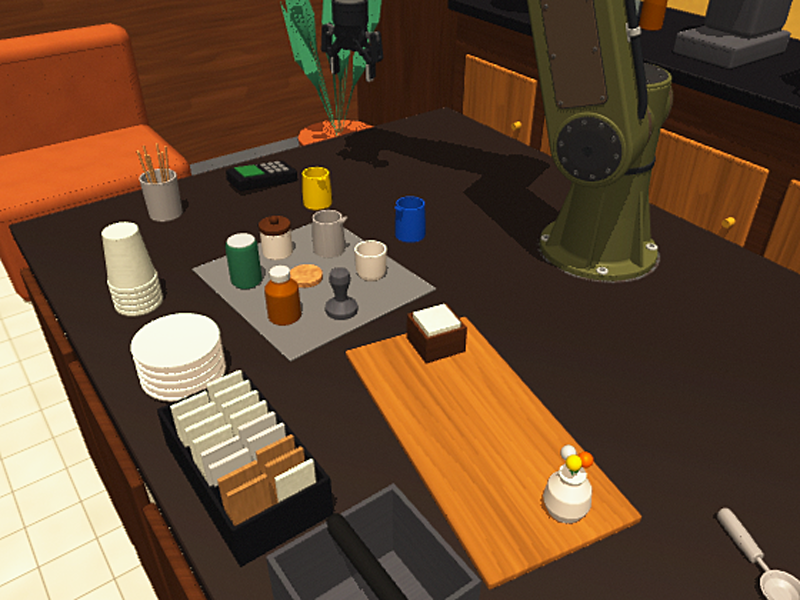

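View pics/side0.png

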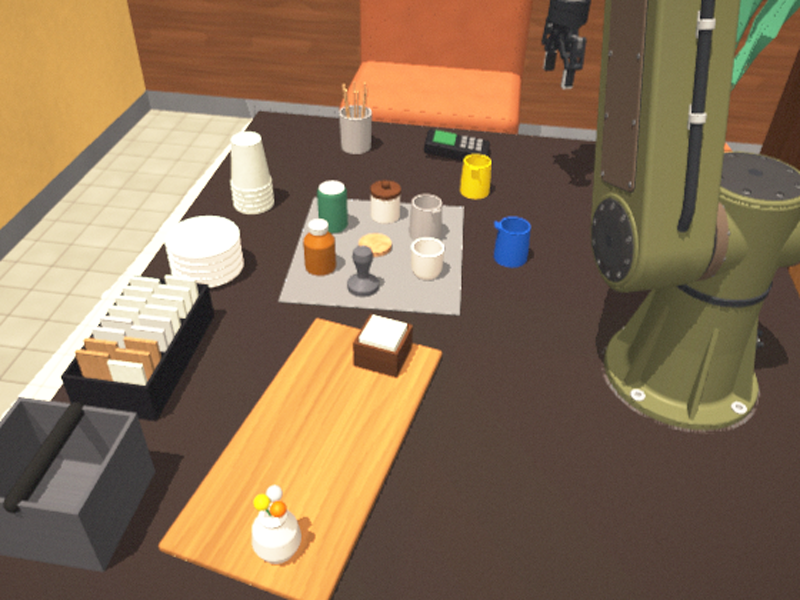

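Scene picture (800x600 px): the steel creamer (327,233) has lookalikes, yellow (316,187) and blue (410,218), both off the mat. The cup (370,260) could be confused with the paper cups (132,270). The jar is at (275,237), coaster (307,274), juice (283,297), can (243,260) and tamper (340,292). The box (437,333) is at the robot's right end of the board and the vase (567,495) at the left.

```bash
cat > h.py <<'E'
import numpy as np,pickle
def ray(d,T,u,v,z):
    r=T[:3,:3]@np.array([(u-d["cx"])/d["fx"],(v-d["cy"])/d["fy"],1]);o=T[:3,3]
    return (o+r*(z-o[2])/r[2])[:2]
def proj(d,T,p):
    c=T[:3,:3].T@(np.asarray(p,float)-T[:3,3]);return np.array([d["fx"]*c[0]/c[2]+d["cx"],d["fy"]*c[1]/c[2]+d["cy"]])
E
python3 - <<'E'
from h import *
import cv2
D=pickle.load(open("d0.pkl","rb"));k=.7
P={"can":(94,(243,242),(332,188)),"jar":(87,(275,219),(386,186)),"creamer":(79,(327,217),(427,202)),"cup":(62,(371,248),(428,246)),"coaster":(16,(307,273),(375,243)),"juice":(100,(281,272),(319,227)),"tamper":(90,(340,272),(363,251)),
"c1":(15,(347,351),(318,320)),"c2":(15,(465,319),(441,352)),"c3":(15,(640,518),(334,601)),"c4":(15,(490,580),(162,546)),"box":(72,(437,319),(385,332))}
for n,(z,a,b) in P.items(): print(n,*[np.round(ray(D[c],D[c]["T"],p[0]*k,p[1]*k,z),0) for c,p in(("scene",a),("side",b))])
s=D["scene"]["img"][130:260,120:330,::-1];s=cv2.resize(s,(800,495),interpolation=cv2.INTER_CUBIC);cv2.imwrite("pics/mat.png",s)
b=D["scene"]["img"][205:415,230:460,::-1];b=cv2.resize(b,None,fx=600/210*.99,fy=600/210*.99,interpolation=cv2.INTER_CUBIC);print(b.shape);cv2.imwrite("pics/board.png",b)
E
```

```text
can [ 631. -290.] [ 632. -299.]
jar [ 540. -342.] [ 533. -338.]
creamer [ 448. -304.] [ 447. -307.]
cup [ 427. -182.] [ 429. -186.]
coaster [ 534. -240.] [ 537. -242.]
juice [ 625. -155.] [ 622. -154.]
tamper [ 538. -111.] [ 534. -111.]
c1 [594.  -6.] [591.  -5.]
c2 [383.  41.] [379.  36.]
c3 [470. 483.] [455. 471.]
c4 [680. 436.] [678. 438.]
box [470.  70.] [465.  67.]
(594, 651, 3)
```

View pics/mat.png

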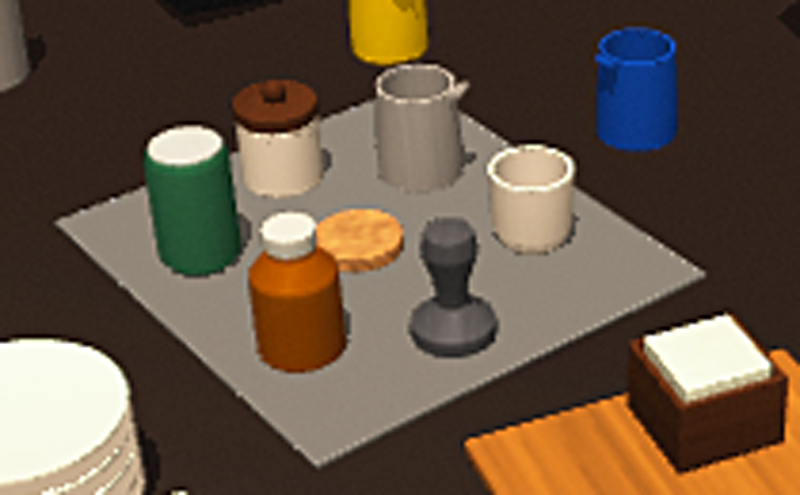

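View pics/board.png

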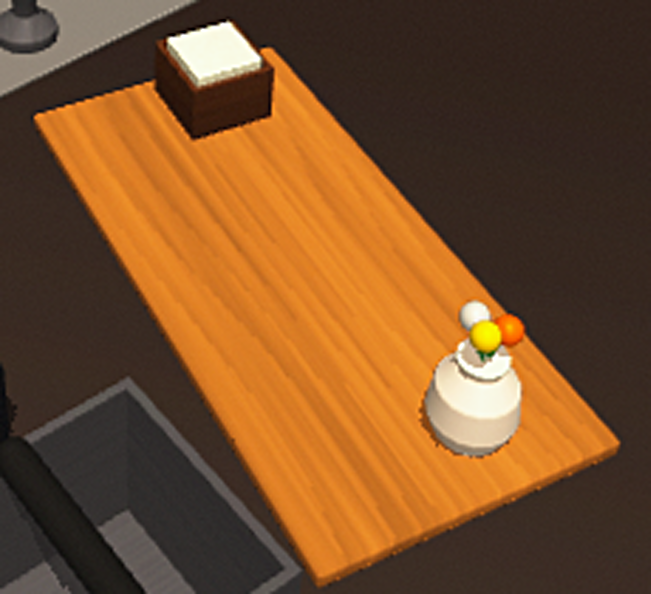

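Mat crop: the steel creamer is at (420,130), confirmed as bare steel with a lip; blue and yellow lie off the mat. The jar is at (278,140), coaster (358,240), cup (530,200), juice (297,300), tamper (453,290) and can (192,200). Board crop: corners at (35,117), (272,48), (619,445) and (320,582). I'll fit the board next.

Run:
```python
from h import *
from scipy.optimize import least_squares
D=pickle.load(open("d0.pkl","rb"))
q=594/210
obs=[("scene",c[0]/q+230,c[1]/q+205,b) for c,b in [((35,117),(140.5,-230)),((272,48),(-84.5,-230)),((619,445),(-84.5,230)),((320,582),(140.5,230))]]
obs+=[("side",u*.7,v*.7,b) for u,v,b in [(318,320,(140.5,-230)),(441,352,(-84.5,-230)),(162,547,(140.5,230))]]
def f(p):
    c,s=np.cos(p[2]),np.sin(p[2]);r=[]
    for n,u,v,b in obs:
        w=(p[0]+c*b[0]-s*b[1],p[1]+s*b[0]+c*b[1],15);r+=list(proj(D[n],D[n]["T"],w)-(u,v))
    return r
o=least_squares(f,[508,246,-.19]);print(o.x,np.round(o.fun,1))
```

```text
[ 5.01630435e+02  2.42611436e+02 -1.93589784e-01] [-0.8 -1.5  0.  -1.5  2.4 -1.   0.3 -1.  -1.1 -1.7  1.9 -0.6 -3.8  0.3]
```

Call:
play_rows(
  targets=[
    [0.03, 0, -0.02, -0.12],
    [0.03, 0, -0.02, -0.12],
    [0.03, 0, -0.02, -0.12],
    [0.03, 0, -0.02, -0.12],
    [0.03, 0, -0.02, -0.12],
    [0.02, 0, -0.02, -0.12],
    [0.02, -0.01, -0.02, -0.12],
    [0.02, -0.02, -0.02, -0.12],
    [0, -0.02, 0, 0],
    [0, 0, 0, 0],
  ],
  claw=0,
  squeeze=40,
)

```text
time_s: 0.93
tcp_pos: [322.9, -399.6, 368.4]
ee_rot: [[0.224, 0.975, 0.001], [0.975, -0.224, -0.002], [-0.002, 0.001, -1.0]]
contact_force: [0.6, -0.8, 0.2]
gripper_width: 85.3
grasp_force: 0.0
```

Call:
play_rows(
  targets=[
    [0.025, 0.018, 0, 0],
    [0.025, 0.018, 0, 0],
    [0.025, 0.018, 0, 0],
    [0.025, 0.018, 0, 0],
    [0.025, 0.018, 0, 0],
    [0.025, 0.018, 0, 0],
    [0.025, 0.018, 0, 0],
    [0.025, 0.018, 0, 0],
    [0, 0, 0, -0.032],
    [0, 0, 0, 0],
  ],
)

```text
time_s: 1.77
tcp_pos: [510.8, -237.3, 364.8]
ee_rot: [[0.191, 0.982, -0.002], [0.982, -0.191, 0.001], [0.001, -0.002, -1.0]]
contact_force: [-1.2, 0.3, 0.0]
gripper_width: 85.2
grasp_force: 0.0
```

```bash
cat >> h.py <<'E'
def go(x,y,z,a=None):
    from bench import bot
    s=bot.sense();R=s["ee_rot"];a0=np.arctan2(R[1,0],R[0,0]);p=s["tcp_pos"]
    # turn first, then shift in turned axes
    a=a0 if a is None else a
    yaw=(a0-a+np.pi)%(2*np.pi)-np.pi;d=np.array([x,y])-p[:2]
    print("at",np.round(p,1),"a0",round(a0,3),"yaw",round(yaw,3),"dx %.1f dy %.1f dz %.1f"%(np.cos(a)*d[0]+np.sin(a)*d[1],np.sin(a)*d[0]-np.cos(a)*d[1],p[2]-z),"t",s["time_s"])
def wrist(name):
    from bench import bot
    import cv2
    s=bot.sense();W=np.eye(4);W[:3,:3]=s["ee_rot"];W[:3,3]=s["tcp_pos"]
    d=bot.snapshot("wrist");T=W@d["tool_from_camera"]
    pickle.dump((d,T),open(name+".pkl","wb"));cv2.imwrite(f"pics/{name}.png",cv2.resize(d["img"][:,:,::-1],(800,600),interpolation=cv2.INTER_CUBIC))
    return d,T
E
python3 - <<'E'
from h import *
d,T=wrist("w1");print(np.round(T,3))
for n,x,y,z in [("can",631,-294,94),("jar",537,-340,87),("creamer",448,-306,79),("cup",428,-184,62),("coaster",535,-241,16),("juice",624,-155,100),("tamper",536,-111,90)]: print(n,np.round(proj(d,T,(x,y,z))/.7))
go(535,-241,100,1.377)
E
```

```text
[[ 9.82000e-01 -1.79000e-01 -6.40000e-02  5.29139e+02]
 [-1.90000e-01 -9.28000e-01 -3.22000e-01 -1.53617e+02]
 [-2.00000e-03  3.28000e-01 -9.45000e-01  5.31943e+02]
 [ 0.00000e+00  0.00000e+00  0.00000e+00  1.00000e+00]]
can [530. 268.]
jar [444. 324.]
creamer [356. 306.]
cup [312. 194.]
coaster [423. 221.]
juice [508. 123.]
tamper [402.  92.]
at [ 510.  -238.   365.1] a0 1.376 yaw -0.001 dx 1.9 dy 25.1 dz 265.1 t 1.8167
```

View pics/w1.png

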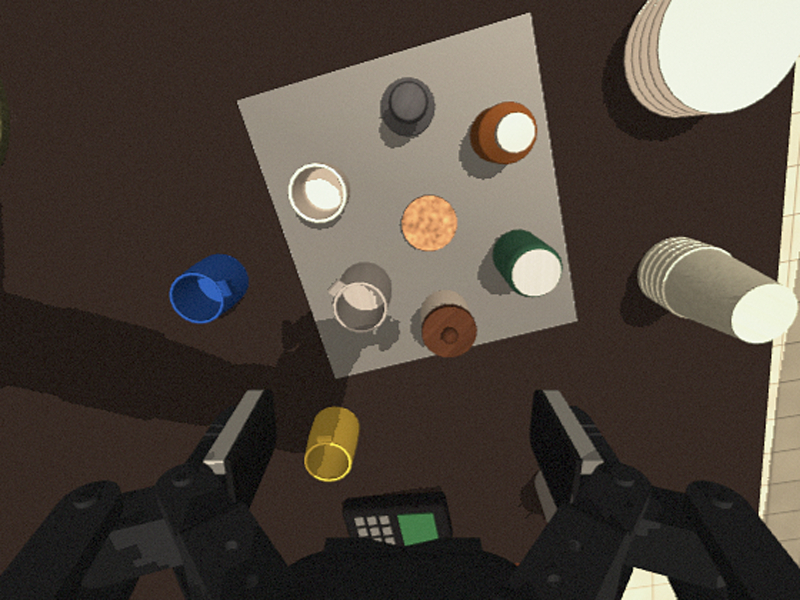

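Wrist view: coaster at (429,222), cup rim (318,193), creamer rim (360,306), jar knob (449,335), juice cap (516,132), can top (536,272), tamper top (409,101).

Run:
```python
from h import *
d,T=pickle.load(open("w1.pkl","rb"))
for n,u,v,z in [("can",536,272,94),("jar",449,335,87),("creamer",360,306,79),("cup",318,193,62),("coaster",429,222,16),("juice",516,132,100),("tamper",409,101,90)]: print(n,np.round(ray(d,T,u*.7,v*.7,z),1))
x,y=ray(d,T,429*.7,222*.7,16);go(x,y,60,1.377)
```

```text
can [ 636.8 -299.4]
jar [ 540.3 -354.2]
creamer [ 452.4 -306.5]
cup [ 434.4 -184.5]
coaster [ 541.6 -243. ]
juice [ 630.  -163.7]
tamper [ 540.7 -119.6]
at [ 510.  -238.   365.1] a0 1.376 yaw -0.001 dx 1.2 dy 32.0 dz 305.1 t 1.8167
```

Call:
play_rows(
  targets=[
    [0, 0.006, 0.04, 0],
    [0, 0.006, 0.04, 0],
    [0, 0.006, 0.04, 0],
    [0, 0.006, 0.04, 0],
    [0, 0.005, 0.04, 0],
    [0, 0, 0.04, 0],
    [0, 0, 0.02, 0],
    [0, 0, 0, 0],
    [0, 0, 0, 0],
    [0, 0, 0, 0],
  ],
  claw=0.12,
)

```text
time_s: 2.65
tcp_pos: [538.9, -245.2, 108.1]
ee_rot: [[0.195, 0.981, 0.002], [0.981, -0.195, -0.001], [-0.001, 0.002, -1.0]]
contact_force: [0.1, -0.6, -0.0]
gripper_width: 74.9
grasp_force: 0.0
```

Run:
```python
from h import *
d,T=wrist("w2")
print(proj(d,T,(540,-242,16))/.7);print(bot.sense()["gripper_width"]) if 0 else None
go(540,-242,2,1.377)
```

```text
[399.98312676 287.19939257]
at [ 539.5 -245.2  108.7] a0 1.375 yaw -0.002 dx 3.3 dy -0.1 dz 106.7 t 2.7
```

View pics/w2.png

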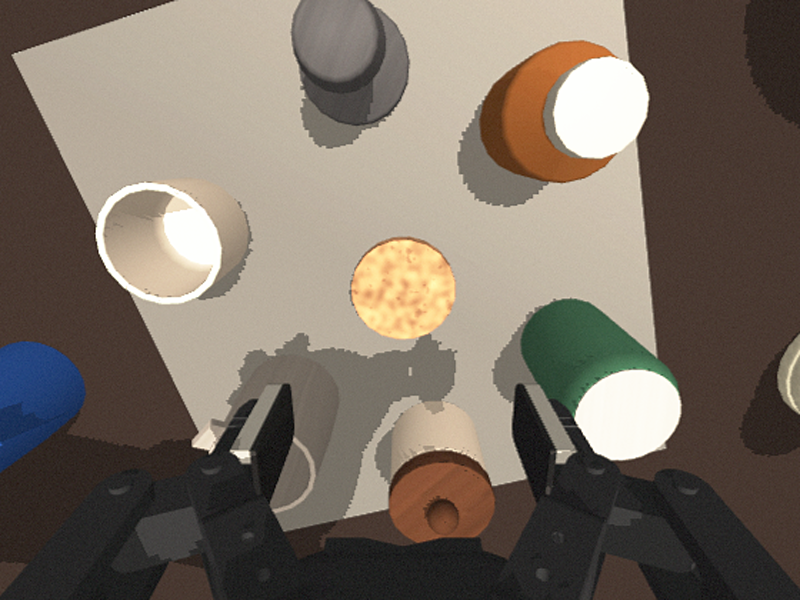

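Coaster at (403,288), as predicted. Descending.

Call:
play_rows(
  targets=[
    [0.002, 0.002, 0.02, 0],
    [0, 0, 0.025, 0],
    [0, 0, 0.025, 0],
    [0, 0, 0.015, 0],
    [0, 0, 0.01, 0],
    [0, 0, 0.004, 0],
    [0, 0, 0.002, 0],
    [0, 0, 0.002, 0],
    [0, 0, 0, 0],
    [0, 0, 0, 0],
  ],
)

```text
time_s: 3.53
tcp_pos: [541.3, -242.8, 4.3]
ee_rot: [[0.194, 0.981, 0.002], [0.981, -0.194, -0.001], [-0.0, 0.002, -1.0]]
contact_force: [-0.6, -0.9, -0.5]
gripper_width: 75.2
grasp_force: 0.0
```

Call:
play_rows(
  targets=[
    [0, 0, 0, 0],
    [0, 0, 0, 0],
    [0, 0, 0, 0],
    [0, 0, 0, 0],
    [0, 0, 0, 0],
    [0, 0, 0, 0],
    [0, 0, 0, 0],
    [0, 0, 0, 0],
    [0, 0, 0, 0],
    [0, 0, 0, 0],
  ],
  claw=0.5,
)

```text
time_s: 4.37
tcp_pos: [540.4, -242.4, 3.3]
ee_rot: [[0.194, 0.981, -0.0], [0.981, -0.194, 0.0], [0.0, -0.0, -1.0]]
contact_force: [0.8, 0.2, 0.2]
gripper_width: 42.4
grasp_force: 0.0
```

The pads closed above the coaster because open tips stand farther back. I'll reopen and go lower, step by step.

Call:
play_rows(
  targets=[
    [0, 0, 0, 0],
    [0, 0, 0, 0],
    [0, 0, 0, 0],
    [0, 0, 0, 0],
    [0, 0, 0.003, 0],
    [0, 0, 0.003, 0],
    [0, 0, 0, 0],
    [0, 0, 0, 0],
    [0, 0, 0, 0],
    [0, 0, 0, 0],
  ],
  claw=0.12,
)

```text
time_s: 5.2
tcp_pos: [540.5, -242.4, -2.7]
ee_rot: [[0.194, 0.981, 0.0], [0.981, -0.194, -0.0], [-0.0, 0.0, -1.0]]
contact_force: [0.4, 0.2, -0.1]
gripper_width: 75.1
grasp_force: 0.0
```

Call:
play_rows(
  targets=[
    [0, 0, 0, 0],
    [0, 0, 0, 0],
    [0, 0, 0, 0],
    [0, 0, 0, 0],
    [0, 0, 0, 0],
    [0, 0, 0, 0],
    [0, 0, 0, 0],
    [0, 0, 0, 0],
    [0, 0, 0, 0],
    [0, 0, 0, 0],
  ],
  claw=0.35,
)

```text
time_s: 6.03
tcp_pos: [540.4, -242.4, -2.7]
ee_rot: [[0.194, 0.981, -0.0], [0.981, -0.194, 0.0], [-0.0, -0.0, -1.0]]
contact_force: [-0.1, -0.5, 0.1]
gripper_width: 55.6
grasp_force: 0.0
```

Run:
```python
from h import *
wrist("w3")
```

```text
(no output)
```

View pics/w3.png

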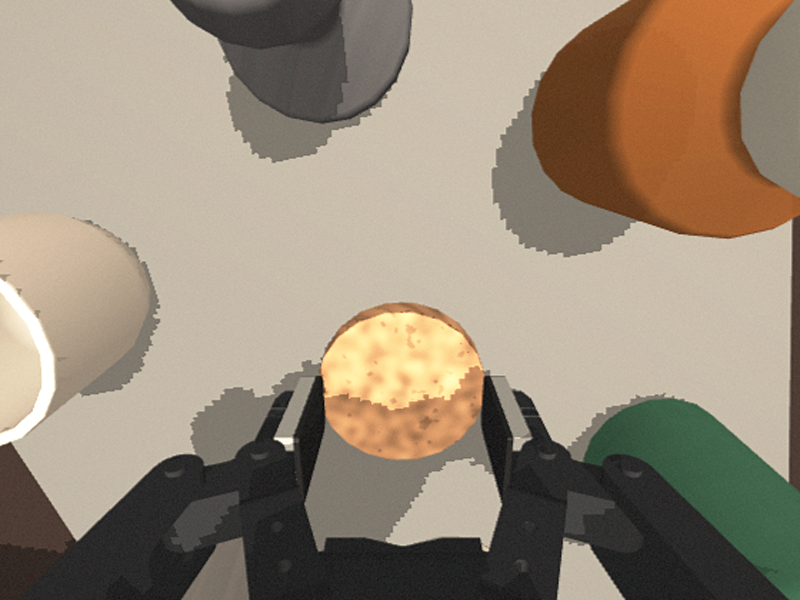

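Run:
```python
from h import *
from bench import bot
print(bot.grip_point_offset)
d,T=pickle.load(open("w3.pkl","rb"));print(np.round(d["tool_from_camera"],3).tolist(),d["fx"])
for z in(0,16,20,25,30,35,40):
    a,b=ray(d,T,322*.7,376*.7,z),ray(d,T,485*.7,376*.7,z);print(z,np.round(np.linalg.norm(a-b),1),np.round((a+b)/2,1), np.round(np.linalg.norm(ray(d,T,321*.7,382*.7,z)-ray(d,T,483*.7,382*.7,z)),1))
print(ray(d,T,402*.7,385*.7,16))
```

```text
18.700000000000003
[[0.001, -0.945, -0.328, 85.7], [1.0, 0.001, 0.0, 1.687], [-0.0, -0.328, 0.945, -167.136], [0.0, 0.0, 0.0, 1.0]] 315.7584458074563
0 66.8 [ 541.7 -247.5] 66.8
16 60.3 [ 543.3 -238.8] 60.3
20 58.7 [ 543.7 -236.7] 58.6
25 56.7 [ 544.3 -234. ] 56.6
30 54.6 [ 544.8 -231.3] 54.6
35 52.6 [ 545.3 -228.6] 52.5
40 50.6 [ 545.8 -225.9] 50.5
[ 542.04516781 -242.4405319 ]
```

The finger tips appear to be about 25 mm above the mat. Going lower in steps and watching the force.

Call:
play_rows(
  targets=[
    [0, 0, 0, 0],
    [0, 0, 0, 0],
    [0, 0, 0, 0],
    [0, 0, 0, 0],
    [0, 0, 0.003, 0],
    [0, 0, 0.003, 0],
    [0, 0, 0.002, 0],
    [0, 0, 0, 0],
    [0, 0, 0, 0],
    [0, 0, 0, 0],
  ],
  claw=0.12,
)

```text
time_s: 6.92
tcp_pos: [540.4, -242.4, -10.8]
ee_rot: [[0.194, 0.981, -0.0], [0.981, -0.194, 0.0], [0.0, -0.0, -1.0]]
contact_force: [0.1, -0.1, 0.2]
gripper_width: 75.1
grasp_force: 0.0
```

Run:
```python
from h import *
import cv2
from bench import bot
D={n:bot.snapshot(n) for n in("scene","side")}
a=[]
for n in D:
    d=D[n];u,v=proj(d,d["T"],(541,-242,20)).astype(int)
    a.append(cv2.resize(d["img"][v-60:v+40,u-65:u+65,::-1],(520,400),interpolation=cv2.INTER_CUBIC));print(n,u,v)
cv2.imwrite("pics/close.png",cv2.resize(np.hstack(a),(800,308)))
```

```text
scene 212 190
side 261 168
```

View pics/close.png

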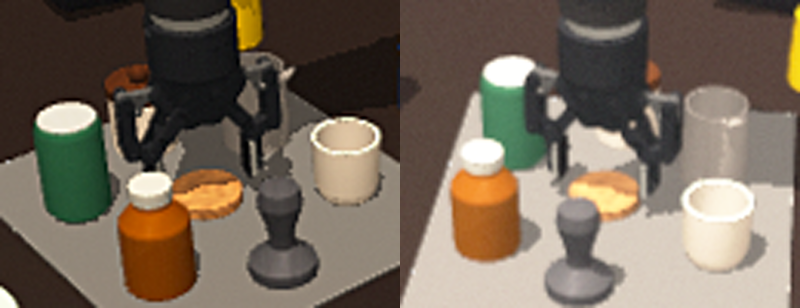

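Fingers clearly still hover above the coaster (tip in scene view ≈ (250,178), above the rim); continuing down.

Call:
play_rows(
  targets=[
    [0, 0, 0.002, 0],
    [0, 0, 0.002, 0],
    [0, 0, 0.002, 0],
    [0, 0, 0.002, 0],
    [0, 0, 0, 0],
    [0, 0, 0, 0],
    [0, 0, 0, 0],
    [0, 0, 0, 0],
    [0, 0, 0, 0],
    [0, 0, 0, 0],
  ],
  claw=0.12,
)

```text
time_s: 7.85
tcp_pos: [540.6, -242.5, -18.6]
ee_rot: [[0.194, 0.981, 0.0], [0.981, -0.194, -0.0], [-0.0, 0.0, -1.0]]
contact_force: [0.9, -0.6, -0.4]
gripper_width: 75.1
grasp_force: 0.0
```

Call:
play_rows(
  targets=[
    [0, 0, 0, 0],
    [0, 0, 0, 0],
    [0, 0, 0, 0],
    [0, 0, 0, 0],
    [0, 0, 0, 0],
    [0, 0, 0, 0],
    [0, 0, 0, 0],
    [0, 0, 0, 0],
    [0, 0, 0, 0],
    [0, 0, 0, 0],
  ],
  claw=0.35,
)

```text
time_s: 8.68
tcp_pos: [540.6, -242.5, -17.9]
ee_rot: [[0.194, 0.981, 0.0], [0.981, -0.194, -0.0], [-0.0, 0.0, -1.0]]
contact_force: [-1.9, 0.5, 6.4]
gripper_width: 61.2
grasp_force: 41.8
```

Call:
play_rows(
  targets=[
    [0, 0, -0.003, 0],
    [0, 0, -0.005, 0],
    [0, 0, -0.01, 0],
    [0, 0, -0.02, 0],
    [0, 0, -0.02, 0],
    [0, 0, -0.03, 0],
    [0, 0, -0.03, 0],
    [0, 0, -0.03, 0],
    [0, 0, 0, 0],
    [0, 0, 0, 0],
  ],
  claw=0.4,
)

```text
time_s: 9.52
tcp_pos: [542.3, -243.3, 132.3]
ee_rot: [[0.194, 0.981, 0.005], [0.981, -0.194, -0.002], [-0.001, 0.005, -1.0]]
contact_force: [-0.4, -0.4, -0.8]
gripper_width: 61.1
grasp_force: 43.4
```

Run:
```python
from h import *
wrist("w4")
x,y,a=501.6,242.6,-.1936
go(x,y,150,1.377)
```

```text
at [ 540.9 -242.7  130.4] a0 1.376 yaw -0.001 dx 468.6 dy -132.1 dz -19.6 t 9.5667
```

View pics/w4.png

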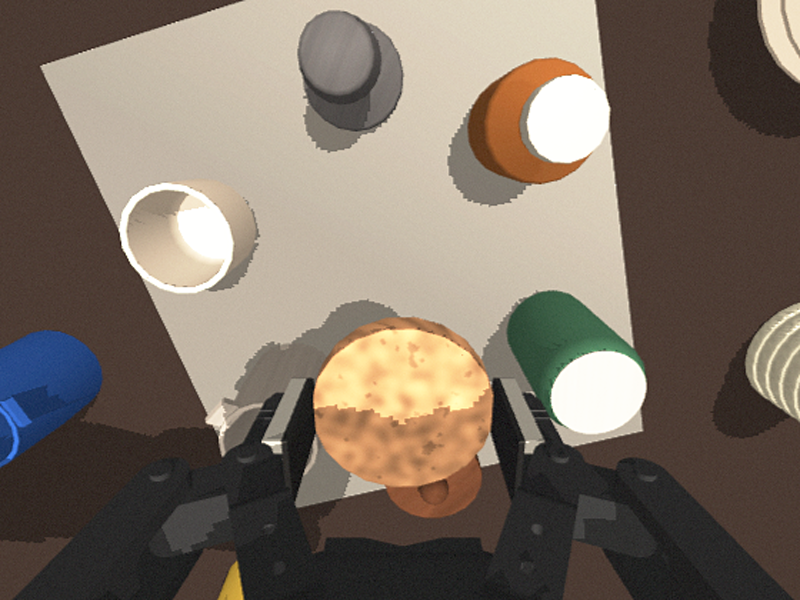

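Coaster is held, centred at (403,408). Carrying to the board and looking from above.

Call:
play_rows(
  targets=[
    [0.03, -0.01, -0.013, 0],
    [0.036, -0.01, -0.013, 0],
    [0.036, -0.01, -0.013, 0],
    [0.036, -0.01, -0.013, 0],
    [0.036, -0.01, -0.013, 0],
    [0.036, -0.01, -0.013, 0],
    [0.036, -0.01, -0.013, 0],
    [0.036, -0.01, -0.013, 0],
    [0.036, -0.01, -0.013, 0],
    [0.036, -0.01, -0.013, 0],
  ],
)

```text
time_s: 10.4
tcp_pos: [509.5, 125.7, 258.4]
ee_rot: [[0.194, 0.981, -0.003], [0.981, -0.194, -0.001], [-0.001, -0.002, -1.0]]
contact_force: [0.4, 0.8, -0.3]
gripper_width: 61.1
grasp_force: 43.5
```

Call:
play_rows(
  targets=[
    [0.03, -0.01, -0.013, 0],
    [0.03, -0.01, -0.013, 0],
    [0.01, -0.01, -0.013, 0],
    [0, 0, -0.02, 0],
    [0, 0, -0.02, 0],
    [0, 0, -0.02, 0],
    [0, 0, 0, 0],
    [0, 0, 0, 0],
    [0, 0, 0, 0],
    [0, 0, 0, 0],
  ],
)

```text
time_s: 11.23
tcp_pos: [494.4, 198.3, 356.4]
ee_rot: [[0.194, 0.981, -0.003], [0.981, -0.194, -0.001], [-0.002, -0.003, -1.0]]
contact_force: [0.2, -0.2, 0.2]
gripper_width: 61.2
grasp_force: 43.5
```

Run:
```python
from h import *
d,T=wrist("w5")
a=-.1936;c,s=np.cos(a),np.sin(a)
for n,bx,by,z in [("c1",140.5,-230,15),("c2",-84.5,-230,15),("c3",-84.5,230,15),("c4",140.5,230,15),("vase",0,180,15),("vase70",0,180,85),("box",0,-180,72),("o",0,0,15)]:
    print(n,np.round(proj(d,T,(501.6+c*bx-s*by,242.6+s*bx+c*by,z))/.7))
go(501.6,242.6,0,1.377)
```

```text
c1 [512. 369.]
c2 [334. 369.]
c3 [309. -74.]
c4 [552. -75.]
vase [400. -11.]
vase70 [399. -38.]
box [400. 353.]
o [400. 182.]
at [494.4 198.3 356.6] a0 1.376 yaw -0.001 dx 44.8 dy -1.5 dz 356.6 t 11.2833
```

View pics/w5.png

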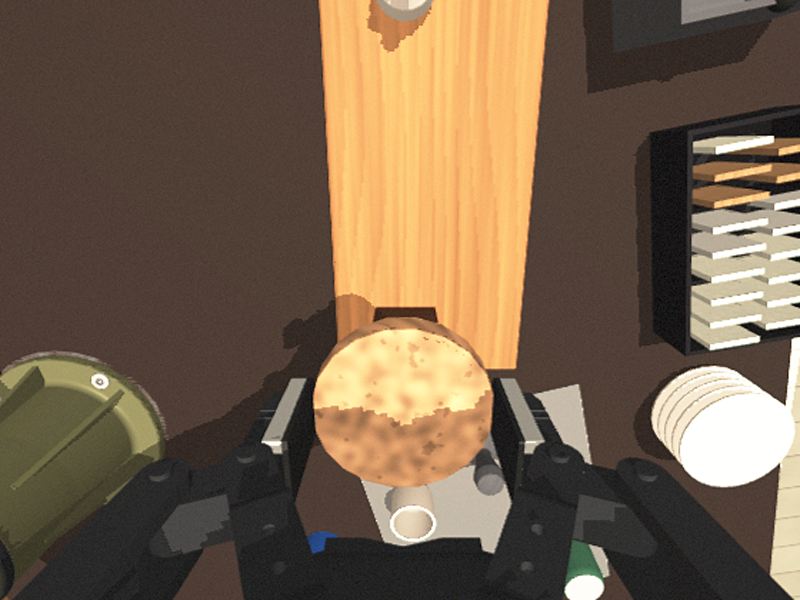

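Board edges sit about 4 px right of the prediction (left edge 335 at row 300, right edge 516 at row 369), so the origin moves about 5 mm in x, to (506,242). Placing the coaster.

Call:
play_rows(
  targets=[
    [0.009, 0.001, 0.03, 0],
    [0.009, 0.001, 0.04, 0],
    [0.009, 0.001, 0.04, 0],
    [0.009, 0, 0.04, 0],
    [0.009, 0, 0.04, 0],
    [0, 0, 0.04, 0],
    [0, 0, 0.04, 0],
    [0, 0, 0.04, 0],
    [0, 0, 0.015, 0],
    [0, 0, 0, 0],
  ],
)

```text
time_s: 12.12
tcp_pos: [501.9, 239.9, 27.8]
ee_rot: [[0.194, 0.981, -0.009], [0.981, -0.194, -0.004], [-0.006, -0.008, -1.0]]
contact_force: [-0.1, 0.2, -0.2]
gripper_width: 61.2
grasp_force: 43.6
```

Call:
play_rows(
  targets=[
    [0, 0, 0.01, 0],
    [0, 0, 0.01, 0],
    [0, 0, 0.008, 0],
    [0, 0, 0.004, 0],
    [0, 0, 0.003, 0],
    [0, 0, 0.001, 0],
    [0, 0, 0, 0],
    [0, 0, 0, 0],
    [0, 0, 0, 0],
    [0, 0, 0, 0],
  ],
)

```text
time_s: 12.95
tcp_pos: [507.1, 242.4, -2.3]
ee_rot: [[0.194, 0.981, 0.001], [0.981, -0.194, 0.0], [0.0, 0.001, -1.0]]
contact_force: [0.5, -0.1, -0.8]
gripper_width: 61.2
grasp_force: 43.6
```

Call:
play_rows(
  targets=[
    [0, 0, 0.002, 0],
    [0, 0, 0.002, 0],
    [0, 0, 0.001, 0],
    [0, 0, 0, 0],
    [0, 0, 0, 0],
    [0, 0, 0, 0],
    [0, 0, 0, 0],
    [0, 0, 0, 0],
    [0, 0, 0, 0],
    [0, 0, 0, 0],
  ],
)

```text
time_s: 13.78
tcp_pos: [507.0, 242.4, -6.9]
ee_rot: [[0.194, 0.981, 0.001], [0.981, -0.194, 0.0], [0.0, 0.001, -1.0]]
contact_force: [-0.6, -0.3, 8.2]
gripper_width: 61.0
grasp_force: 44.7
```

Call:
play_rows(
  targets=[
    [0, 0, 0, 0],
    [0, 0, 0, 0],
    [0, 0, 0, 0],
    [0, 0, 0, 0],
    [0, 0, 0, 0],
    [0, 0, -0.01, 0],
    [0, 0, -0.02, 0],
    [0, 0, -0.03, 0],
    [0, 0, -0.03, 0],
    [0, 0, -0.03, 0],
  ],
  claw=0.12,
)

```text
time_s: 14.62
tcp_pos: [506.4, 242.1, 114.1]
ee_rot: [[0.194, 0.981, -0.0], [0.981, -0.194, -0.0], [-0.0, -0.0, -1.0]]
contact_force: [0.4, 0.8, -0.9]
gripper_width: 75.2
grasp_force: 0.0
```

Run:
```python
from h import *
go(506,242,150,-.1936)
go(431,-184.5,150,-.1936)
```

```text
at [506.4 242.1 114.1] a0 1.376 yaw 1.569 dx -0.4 dy 0.2 dz -35.9 t 14.6167
at [506.4 242.1 114.1] a0 1.376 yaw 1.569 dx 8.1 dy 433.1 dz -35.9 t 14.6167
```

Call:
play_rows(
  targets=[
    [-0.02, 0, -0.02, 0],
    [-0.03, 0, -0.02, 0],
    [-0.04, 0.001, 0, 0],
    [-0.04, 0.001, 0, 0],
    [-0.04, 0.001, 0, 0],
    [-0.04, 0.001, 0, 0],
    [-0.04, 0.002, 0, 0],
    [-0.04, 0.002, 0, 0],
    [-0.04, 0.002, 0, 0],
    [-0.04, 0.001, 0, 0],
  ],
)

```text
time_s: 15.45
tcp_pos: [445.4, -124.7, 153.3]
ee_rot: [[0.194, 0.981, 0.001], [0.981, -0.194, -0.0], [-0.0, 0.001, -1.0]]
contact_force: [0.5, 0.2, 0.8]
gripper_width: 75.3
grasp_force: 0.0
```

Call:
play_rows(
  targets=[
    [-0.04, 0, 0, 0],
    [-0.022, 0, 0, 0],
    [0, 0, 0, 0],
    [0, 0, 0, 0],
    [0, 0, 0, 0],
    [0, 0, 0, 0],
    [0, 0, 0, 0],
    [0, 0, 0, 0],
    [0, 0, 0, 0],
    [0, 0, 0, 0],
  ],
  claw=0.06,
)

```text
time_s: 16.28
tcp_pos: [434.0, -183.2, 152.3]
ee_rot: [[0.193, 0.981, -0.0], [0.981, -0.193, 0.0], [0.0, -0.0, -1.0]]
contact_force: [0.5, 0.3, -0.6]
gripper_width: 80.4
grasp_force: 0.0
```

Run:
```python
from h import *
d,T=wrist("w6")
print(proj(d,T,(434,-184.5,62))/.7,proj(d,T,(434,-184.5,4))/.7)
go(434,-184.5,4)
# rim ellipse of the cup
import cv2
g=d["img"];print(g.shape)
```

```text
[399.9929067  295.49032687] [400.41361405 269.83835585]
at [ 433.9 -183.3  152.3] a0 1.377 yaw 0.0 dx -1.2 dy 0.3 dz 148.3 t 16.3333
(420, 560, 3)
```

View pics/w6.png

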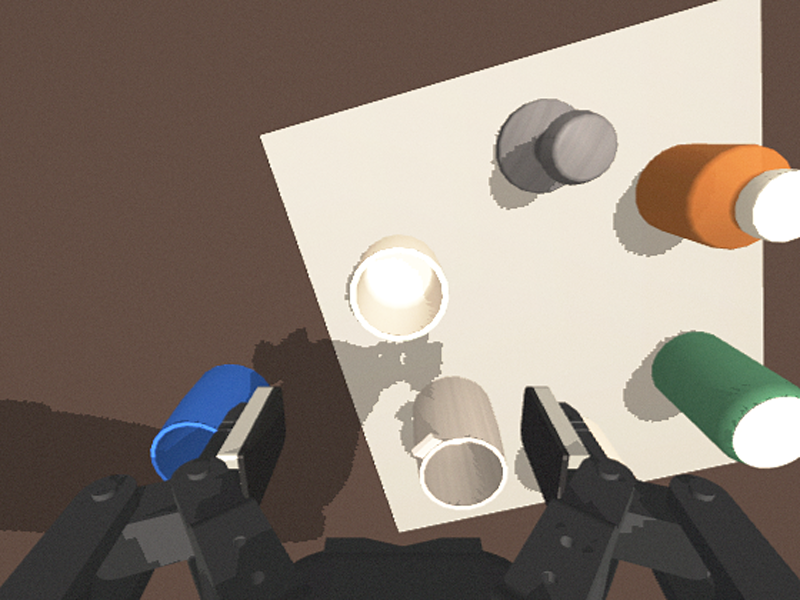

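Cup rim at (399,293), as predicted. Grasping.

Call:
play_rows(
  targets=[
    [-0.001, 0, 0.03, 0],
    [0, 0, 0.035, 0],
    [0, 0, 0.03, 0],
    [0, 0, 0.02, 0],
    [0, 0, 0.015, 0],
    [0, 0, 0.01, 0],
    [0, 0, 0.005, 0],
    [0, 0, 0.003, 0],
    [0, 0, 0, 0],
    [0, 0, 0, 0],
  ],
)

```text
time_s: 17.17
tcp_pos: [434.3, -184.9, 5.0]
ee_rot: [[0.194, 0.981, 0.001], [0.981, -0.194, -0.0], [-0.0, 0.001, -1.0]]
contact_force: [-0.9, -0.3, -0.2]
gripper_width: 80.3
grasp_force: 0.0
```

Call:
play_rows(
  targets=[
    [0, 0, 0, 0],
    [0, 0, 0, 0],
    [0, 0, 0, 0],
    [0, 0, 0, 0],
    [0, 0, 0, 0],
    [0, 0, 0, 0],
    [0, 0, 0, 0],
    [0, 0, 0, 0],
    [0, 0, 0, 0],
    [0, 0, 0, 0],
  ],
  claw=0.45,
)

```text
time_s: 18.0
tcp_pos: [434.1, -185.0, 5.3]
ee_rot: [[0.194, 0.981, 0.001], [0.981, -0.194, -0.001], [-0.0, 0.001, -1.0]]
contact_force: [-2.2, 0.1, 7.2]
gripper_width: 57.2
grasp_force: 41.8
```

Call:
play_rows(
  targets=[
    [0, 0, -0.005, 0],
    [0, 0, -0.01, 0],
    [0, 0, -0.02, 0],
    [0, 0, -0.03, 0],
    [0, 0, -0.03, 0],
    [0, 0, -0.03, 0],
    [0, 0, -0.02, 0],
    [0, 0, 0, 0],
    [0, 0, 0, 0],
    [0, 0, 0, 0],
  ],
)

```text
time_s: 18.83
tcp_pos: [433.1, -184.4, 148.8]
ee_rot: [[0.194, 0.981, -0.001], [0.981, -0.194, 0.0], [0.0, -0.001, -1.0]]
contact_force: [-0.3, -0.9, -3.5]
gripper_width: 57.9
grasp_force: 43.5
```

Run:
```python
from h import *
go(506.7,242.2,150)
```

```text
at [ 433.1 -184.4  148.8] a0 1.376 yaw 0.0 dx 432.8 dy -10.4 dz -1.2 t 18.8333
```

Call:
play_rows(
  targets=[
    [0.02, 0, 0, 0],
    [0.03, 0, 0, 0],
    [0.04, -0.001, 0, 0],
    [0.04, -0.001, 0, 0],
    [0.04, -0.001, 0, 0],
    [0.04, -0.001, 0, 0],
    [0.04, -0.002, 0, 0],
    [0.04, -0.002, 0, 0],
    [0.04, -0.001, 0, 0],
    [0.03, -0.001, 0, 0],
  ],
)

```text
time_s: 19.67
tcp_pos: [492.3, 173.2, 147.4]
ee_rot: [[0.192, 0.981, -0.003], [0.981, -0.192, -0.0], [-0.001, -0.003, -1.0]]
contact_force: [-0.3, 0.2, -1.8]
gripper_width: 57.6
grasp_force: 43.5
```

Call:
play_rows(
  targets=[
    [0.03, 0, 0, 0],
    [0.025, 0, 0, 0],
    [0.015, 0, 0, 0],
    [0.003, 0, 0, 0],
    [0, 0, 0, 0],
    [0, 0, 0, 0],
    [0, 0, 0, 0],
    [0, 0, 0, 0],
    [0, 0, 0, 0],
    [0, 0, 0, 0],
  ],
)

```text
time_s: 20.5
tcp_pos: [507.8, 241.4, 149.5]
ee_rot: [[0.195, 0.981, 0.0], [0.981, -0.195, 0.0], [0.0, 0.0, -1.0]]
contact_force: [-0.3, -0.2, -0.8]
gripper_width: 57.6
grasp_force: 43.5
```

Run:
```python
from h import *
d,T=wrist("w7")
print(proj(d,T,(506.7,242.2,27))/.7)
go(506.7,242.2,28)
```

```text
[397.92564584 277.4142859 ]
at [507.8 241.5 149.5] a0 1.375 yaw 0.0 dx 0.5 dy -1.2 dz 121.5 t 20.55
```

View pics/w7.png

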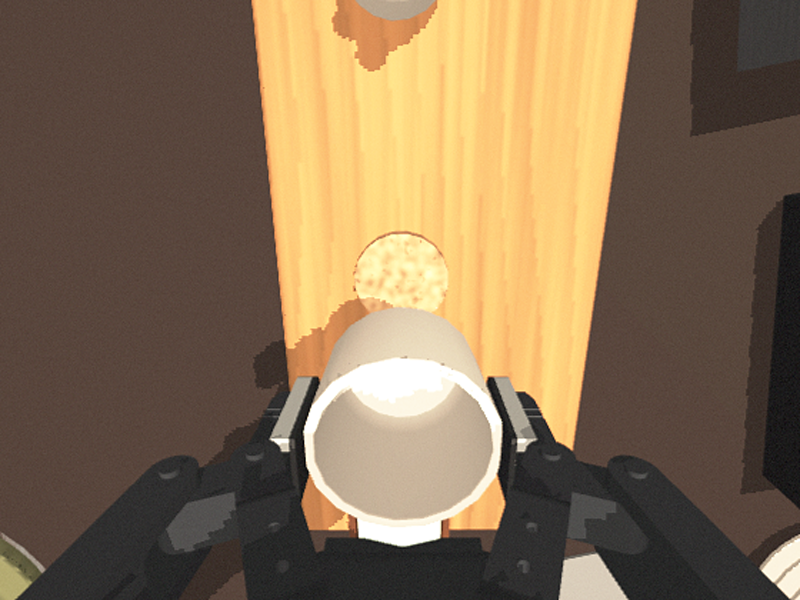

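Coaster at (401,277), vase at column 397, cup rim (402,437). Aligned to within 1 mm, so lowering.

Call:
play_rows(
  targets=[
    [0.001, 0, 0.025, 0],
    [0, 0, 0.03, 0],
    [0, 0, 0.03, 0],
    [0, 0, 0.015, 0],
    [0, 0, 0.01, 0],
    [0, 0, 0.005, 0],
    [0, 0, 0.002, 0],
    [0, 0, 0.002, 0],
    [0, 0, 0, 0],
    [0, 0, 0, 0],
  ],
)

```text
time_s: 21.38
tcp_pos: [508.7, 243.5, 31.4]
ee_rot: [[0.194, 0.981, 0.002], [0.981, -0.194, 0.001], [0.001, 0.001, -1.0]]
contact_force: [-0.6, -0.2, -1.6]
gripper_width: 57.3
grasp_force: 43.5
```

Call:
play_rows(
  targets=[
    [0, 0, 0.001, 0],
    [0, 0, 0.001, 0],
    [0, 0, 0, 0],
    [0, 0, 0, 0],
    [0, 0, 0, 0],
    [0, 0, 0, 0],
    [0, 0, 0, 0],
    [0, 0, 0, 0],
    [0, 0, 0, 0],
    [0, 0, 0, 0],
  ],
)

```text
time_s: 22.22
tcp_pos: [508.0, 243.1, 28.4]
ee_rot: [[0.194, 0.981, 0.0], [0.981, -0.194, 0.0], [0.0, 0.0, -1.0]]
contact_force: [-1.0, 0.0, -0.0]
gripper_width: 57.9
grasp_force: 43.8
```

Call:
play_rows(
  targets=[
    [0, 0, 0, 0],
    [0, 0, 0, 0],
    [0, 0, 0, 0],
    [0, 0, 0, 0],
    [0, 0, -0.005, 0],
    [0, 0, -0.02, 0],
    [0, 0, -0.03, 0],
    [0, 0, -0.03, 0],
    [0, 0, -0.03, 0],
    [0, 0, -0.03, 0],
  ],
  claw=0.1,
)

```text
time_s: 23.05
tcp_pos: [507.7, 243.0, 175.2]
ee_rot: [[0.194, 0.981, 0.0], [0.981, -0.194, 0.0], [0.0, 0.0, -1.0]]
contact_force: [1.5, -0.0, -0.4]
gripper_width: 76.9
grasp_force: 0.0
```

Call:
play_rows(
  targets=[
    [0, 0, 0, 0.12],
    [0, 0, 0, 0.12],
    [0, 0, 0, 0.12],
    [0, 0, 0, 0.12],
    [0, 0, 0, 0.12],
    [0, 0, 0, 0.12],
    [0, 0, 0, 0.12],
    [0, 0, 0, 0.12],
    [0, 0, 0, 0.12],
    [0, 0, 0, 0.12],
  ],
)

```text
time_s: 23.88
tcp_pos: [530.4, 179.2, 173.9]
ee_rot: [[0.959, 0.282, -0.023], [0.283, -0.957, 0.059], [-0.005, -0.063, -0.998]]
contact_force: [0.6, -0.4, 0.4]
gripper_width: 76.6
grasp_force: 0.0
```

Call:
play_rows(
  targets=[
    [0, 0, 0, 0.12],
    [0, 0, 0, 0.12],
    [0, 0, 0, 0.12],
    [0, 0, 0, 0.01],
    [0, 0, 0, 0],
    [0, 0.02, 0, 0],
    [0, 0.03, 0, 0],
    [0, 0.04, 0, 0],
    [0, 0.04, 0, 0],
    [0, 0.04, 0, 0],
  ],
)

```text
time_s: 24.72
tcp_pos: [553.5, -81.1, 150.2]
ee_rot: [[0.997, 0.066, -0.049], [0.072, -0.988, 0.137], [-0.04, -0.14, -0.989]]
contact_force: [0.6, -0.1, 0.7]
gripper_width: 77.0
grasp_force: 0.0
```

Run:
```python
from h import *
go(541,-345,190,-.1936)
```

```text
at [553.5 -81.1 150.2] a0 0.072 yaw 0.266 dx 38.5 dy 261.3 dz -39.8 t 24.7167
```

Call:
play_rows(
  targets=[
    [0, 0, 0, 0],
    [0, 0, 0, 0],
    [0, 0, 0, 0],
    [0, 0, 0, 0],
    [0, 0, 0, 0],
    [0, 0, 0, 0],
    [0, 0, 0, 0],
    [0, 0, 0, 0],
    [0, 0, 0, 0],
    [0, 0, 0, 0],
  ],
)

```text
time_s: 25.55
tcp_pos: [553.1, -81.1, 150.0]
ee_rot: [[0.997, 0.062, -0.05], [0.069, -0.988, 0.137], [-0.041, -0.14, -0.989]]
contact_force: [-0.1, 0.7, 1.6]
gripper_width: 76.8
grasp_force: 0.0
```

Run:
```python
from h import *
from bench import bot
s=bot.sense();print(np.round(s["joints"],3),np.round(s["qvel"],3),s["tcp_pos"],np.round(s["ee_rot"],3).tolist())
go(541,-345,190,-.1936)
```

```text
[-0.224  0.336 -0.156  1.158  0.123  2.847] [-0.003  0.001  0.     0.    -0.001 -0.001] [553.14611751 -81.13462548 150.00060223] [[0.997, 0.062, -0.05], [0.069, -0.988, 0.137], [-0.041, -0.14, -0.989]]
at [553.1 -81.1 150. ] a0 0.069 yaw 0.262 dx 38.8 dy 261.3 dz -40.0 t 25.55
```

Joint 6 was near its range (2.85), which tilted the tool. I'll turn the other way and check whether the tilt recovers.

Call:
play_rows(
  targets=[
    [0, 0, -0.01, -0.12],
    [0, 0, -0.01, -0.12],
    [0, 0, 0, -0.12],
    [0, 0, 0, -0.12],
    [0, 0, 0, -0.12],
    [0, 0, 0, -0.12],
    [0, 0, 0, -0.12],
    [0, 0, 0, -0.12],
    [0, 0, 0, -0.12],
    [0, 0, 0, 0],
  ],
)

```text
time_s: 26.38
tcp_pos: [554.1, -84.1, 169.7]
ee_rot: [[0.413, 0.91, -0.05], [0.905, -0.403, 0.137], [0.105, -0.102, -0.989]]
contact_force: [-0.1, -0.1, -1.5]
gripper_width: 76.8
grasp_force: 0.0
```

Run:
```python
from h import *
from bench import bot
s=bot.sense();print(np.round(s["joints"],3),s["tcp_pos"],np.round(s["ee_rot"],3).tolist())
```

```text
[-0.228  0.328 -0.122  1.202  0.123  1.76 ] [554.14410665 -84.09945022 169.73435319] [[0.413, 0.91, -0.05], [0.905, -0.403, 0.137], [0.105, -0.102, -0.989]]
```

The tilt (0.146 rad, leaning along azimuth 110°) persists but stays constant. I'll close the fingers almost perpendicular to the lean (tool angle ~1.745), never yaw while carrying, and use full-rotation move calculations.

Call:
play_rows(
  targets=[
    [0, 0, -0.01, -0.1],
    [0, 0, -0.01, -0.1],
    [0, 0, 0, -0.1],
    [0, 0, 0, -0.1],
    [0, 0, 0, -0.1],
    [0, 0, 0, -0.1],
    [0, 0, 0, 0],
    [0, 0, 0, 0],
    [0, 0, 0, 0],
    [0, 0, 0, 0],
  ],
)

```text
time_s: 27.22
tcp_pos: [555.1, -86.8, 189.5]
ee_rot: [[-0.168, 0.985, -0.05], [0.975, 0.173, 0.137], [0.144, -0.026, -0.989]]
contact_force: [0.7, -0.4, -0.1]
gripper_width: 76.9
grasp_force: 0.0
```

```bash
cat >> h.py <<'E'
def go3(*pts,back=28):
    """chain of grip-point targets (back mm behind TCP); z given is that of the TCP"""
    from bench import bot
    s=bot.sense();R=s["ee_rot"];p=s["tcp_pos"].copy();print("tcp",np.round(p,1),"t",s["time_s"])
    for x,y,z in pts:
        t=np.array([x,y,z],float);t[:2]+=back*R[:2,2]
        print("->",(x,y,z),"tool d",np.round(R.T@(t-p),1));p=t
    print("R",np.round(R,3).tolist())
E
python3 - <<'E'
from h import *
go3((541,-347,180),(541,-347,80))
E
```

```text
tcp [555.1 -86.8 189.5] t 27.2167
-> (541, -347, 180) tool d [-248.8  -59.4  -25. ]
-> (541, -347, 80) tool d [-14.4   2.6  98.9]
R [[-0.168, 0.985, -0.05], [0.975, 0.173, 0.137], [0.144, -0.026, -0.989]]
```

Call:
play_rows(
  targets=[
    [-0.02, -0.006, -0.003, 0],
    [-0.035, -0.008, -0.004, 0],
    [-0.035, -0.008, -0.004, 0],
    [-0.035, -0.008, -0.004, 0],
    [-0.035, -0.008, -0.004, 0],
    [-0.035, -0.008, -0.003, 0],
    [-0.035, -0.008, -0.003, 0],
    [-0.02, -0.005, 0, 0],
    [0, 0, 0, 0],
    [0, 0, 0, 0],
  ],
  claw=0.06,
)

```text
time_s: 28.05
tcp_pos: [540.4, -345.2, 179.1]
ee_rot: [[-0.167, 0.985, -0.05], [0.975, 0.172, 0.138], [0.145, -0.026, -0.989]]
contact_force: [-0.4, 1.1, -1.3]
gripper_width: 80.2
grasp_force: 0.0
```

Run:
```python
from h import *
d,T=wrist("w8")
print("knob",proj(d,T,(541,-347,87))/.7)
go3((541,-347,80),(541,-347,17))
```

```text
knob [403.63088857 315.54003488]
tcp [ 540.7 -344.1  179.4] t 28.1
-> (541, -347, 80) tool d [-13.2   1.6  98.5]
-> (541, -347, 17) tool d [-9.1  1.6 62.3]
R [[-0.168, 0.984, -0.05], [0.975, 0.174, 0.138], [0.145, -0.026, -0.989]]
```

View pics/w8.png

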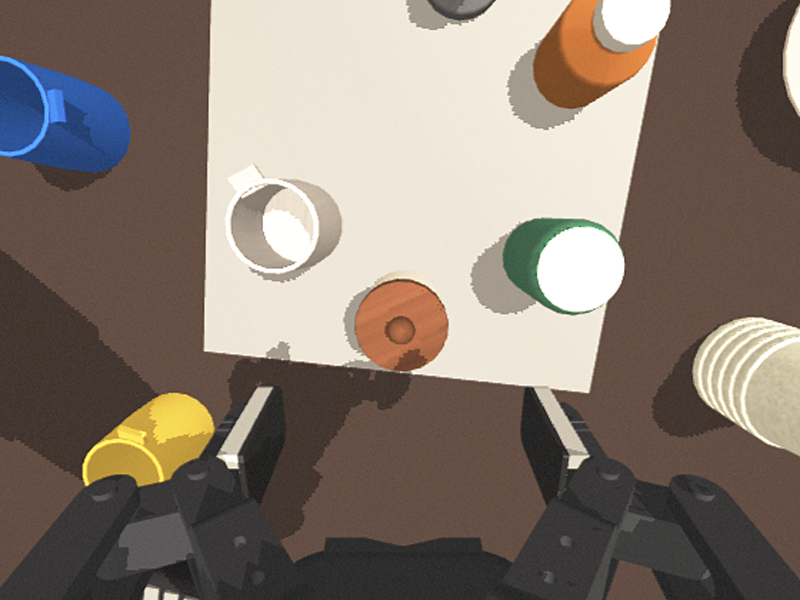

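Jar lid at (402,325) with knob (400,329), creamer rim (272,226), can top (581,268). Recomputing.

Run:
```python
from h import *
d,T=pickle.load(open("w8.pkl","rb"))
for n,u,v,z in [("knob",400,329,87),("lid",402,325,71),("creamer",272,226,79),("can",581,268,94)]: print(n,np.round(ray(d,T,u*.7,v*.7,z),1))
x,y=(ray(d,T,280,329*.7,87)+ray(d,T,402*.7,325*.7,71))/2
go3((x,y,80),(x,y,17))
d,T=pickle.load(open("w7.pkl","rb"));print(ray(d,T,401*.7,277*.7,27))
d,T=pickle.load(open("w6.pkl","rb"));print("creamer w6",ray(d,T,462*.7,473*.7,79))
d,T=pickle.load(open("w2.pkl","rb"));print("juice w2",ray(d,T,600*.7,107*.7,100))
```

```text
knob [ 540.3 -355.8]
lid [ 541.3 -357.1]
creamer [ 452.  -307.9]
can [ 637.1 -299.2]
tcp [ 540.7 -344.1  179.4] t 28.1
-> (np.float64(540.7990277588568), np.float64(-356.4375639294843), 80) tool d [-22.4  -0.2  97.2]
-> (np.float64(540.7990277588568), np.float64(-356.4375639294843), 17) tool d [-9.1  1.6 62.3]
R [[-0.168, 0.984, -0.05], [0.975, 0.174, 0.138], [0.145, -0.026, -0.989]]
[508.77235071 242.084488  ]
creamer w6 [ 451.23694434 -306.39035707]
juice w2 [ 629.05978904 -163.37247768]
```

Call:
play_rows(
  targets=[
    [-0.005, 0, 0.02, 0],
    [-0.006, 0, 0.028, 0],
    [-0.006, 0, 0.028, 0],
    [-0.005, 0, 0.02, 0],
    [-0.003, 0, 0.02, 0],
    [-0.003, 0.001, 0.02, 0],
    [-0.001, 0, 0.01, 0],
    [-0.001, 0, 0.008, 0],
    [0, 0, 0, 0],
    [0, 0, 0, 0],
  ],
  squeeze=50,
)

```text
time_s: 28.93
tcp_pos: [539.7, -351.8, 23.8]
ee_rot: [[-0.171, 0.984, -0.05], [0.975, 0.176, 0.137], [0.144, -0.025, -0.989]]
contact_force: [-0.4, -0.4, 0.1]
gripper_width: 80.3
grasp_force: 0.0
```

Run:
```python
from h import *
go3((540.7,-356,21))
```

```text
tcp [ 539.7 -351.8   23.8] t 28.9333
-> (540.7, -356, 21) tool d [-0.7 -0.4  2.7]
R [[-0.171, 0.984, -0.05], [0.975, 0.176, 0.137], [0.144, -0.025, -0.989]]
```

Call:
play_rows(
  targets=[
    [-0.001, 0, 0.003, 0],
    [0, 0, 0, 0],
    [0, 0, 0, 0],
    [0, 0, 0, 0],
    [0, 0, 0, 0],
    [0, 0, 0, 0],
    [0, 0, 0, 0],
    [0, 0, 0, 0],
    [0, 0, 0, 0],
    [0, 0, 0, 0],
  ],
  claw=0.45,
)

```text
time_s: 29.77
tcp_pos: [540.0, -353.6, 21.4]
ee_rot: [[-0.17, 0.984, -0.048], [0.975, 0.175, 0.136], [0.142, -0.024, -0.99]]
contact_force: [-1.3, -0.7, 4.9]
gripper_width: 60.1
grasp_force: 54.6
```

Run:
```python
from h import *
from bench import bot
p=bot.sense()["tcp_pos"];g=p[:2]-28*bot.sense()["ee_rot"][:2,2]
c,s=np.cos(-.1936),np.sin(-.1936);x,y=508.5+c*93,242.1+s*93
go3((*g,p[2]+130),(x,y,p[2]+130),(x,y,p[2]+11))
```

```text
tcp [ 540.  -353.6   21.4] t 29.7667
-> (np.float64(541.3432016284495), np.float64(-357.37301111813537), np.float64(151.4043554322485)) tool d [  18.5   -3.1 -128.6]
-> (np.float64(599.7625722500516), np.float64(224.2074622732233), np.float64(151.4043554322485)) tool d [557.1 159.5  76.1]
-> (np.float64(599.7625722500516), np.float64(224.2074622732233), np.float64(32.40435543224851)) tool d [-16.9   2.8 117.8]
R [[-0.17, 0.984, -0.048], [0.975, 0.175, 0.136], [0.142, -0.024, -0.99]]
```

Call:
play_rows(
  targets=[
    [0.001, 0, -0.005, 0],
    [0.002, 0, -0.015, 0],
    [0.004, -0.001, -0.027, 0],
    [0.004, -0.001, -0.027, 0],
    [0.004, -0.001, -0.027, 0],
    [0.004, 0, -0.027, 0],
    [0.02, 0.005, 0.003, 0],
    [0.03, 0.009, 0.004, 0],
    [0.035, 0.01, 0.005, 0],
    [0.035, 0.01, 0.005, 0],
  ],
)

```text
time_s: 30.6
tcp_pos: [551.5, -226.0, 149.0]
ee_rot: [[-0.169, 0.984, -0.05], [0.975, 0.174, 0.138], [0.144, -0.025, -0.989]]
contact_force: [0.1, -0.5, -2.7]
gripper_width: 60.4
grasp_force: 54.8
```

Call:
play_rows(
  targets=[
    [0.035, 0.01, 0.005, 0],
    [0.035, 0.01, 0.005, 0],
    [0.035, 0.01, 0.005, 0],
    [0.035, 0.01, 0.005, 0],
    [0.035, 0.01, 0.005, 0],
    [0.035, 0.01, 0.005, 0],
    [0.035, 0.01, 0.005, 0],
    [0.035, 0.01, 0.004, 0],
    [0.035, 0.01, 0.004, 0],
    [0.035, 0.01, 0.004, 0],
  ],
)

```text
time_s: 31.43
tcp_pos: [587.7, 140.0, 150.3]
ee_rot: [[-0.17, 0.984, -0.05], [0.975, 0.176, 0.137], [0.144, -0.026, -0.989]]
contact_force: [1.3, -0.0, -2.5]
gripper_width: 60.4
grasp_force: 54.8
```

Call:
play_rows(
  targets=[
    [0.03, 0.009, 0.004, 0],
    [0.025, 0.007, 0.004, 0],
    [0.015, 0.005, 0.003, 0],
    [0.01, 0.002, 0.001, 0],
    [0, 0, 0, 0],
    [0, 0, 0, 0],
    [0, 0, 0, 0],
    [0, 0, 0, 0],
    [0, 0, 0, 0],
    [0, 0, 0, 0],
  ],
)

```text
time_s: 32.27
tcp_pos: [596.7, 220.8, 149.5]
ee_rot: [[-0.169, 0.984, -0.05], [0.975, 0.174, 0.137], [0.144, -0.025, -0.989]]
contact_force: [1.0, 0.0, -1.9]
gripper_width: 60.2
grasp_force: 54.8
```

Run:
```python
from h import *
x,y=599.8,224.2
go3((x,y,60),(x,y,32.8))
from bench import bot;print(np.round(bot.sense()["joints"],2),bot.sense()["gripper_width"])
wrist("w9")
```

```text
tcp [596.7 220.8 149.5] t 32.2667
-> (599.8, 224.2, 60) tool d [-6.1  5.2 89.4]
-> (599.8, 224.2, 32.8) tool d [-3.9  0.7 26.9]
R [[-0.169, 0.984, -0.05], [0.975, 0.174, 0.137], [0.144, -0.025, -0.989]]
[ 0.27  0.42 -0.04  1.13  0.15  1.67] 60.198931882957176
```

View pics/w9.png

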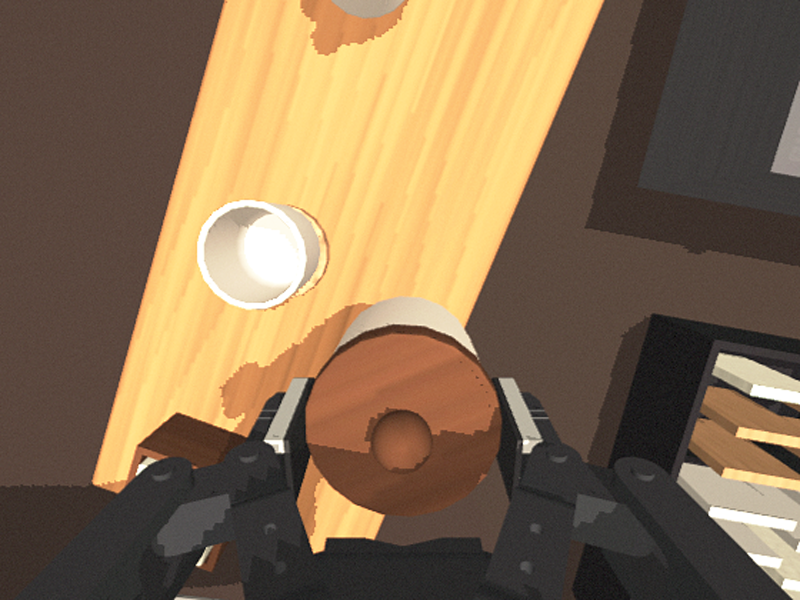

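The cup stands on the coaster, rim at (252,254). The jar is held centred in the pads, lid (403,420).

Run:
```python
from h import *
d,T=pickle.load(open("w9.pkl","rb"))
print("cup",ray(d,T,252*.7,254*.7,85))
# jar centre via lid at its held height: TCP z 149.5, bottom = TCP-17.4
print("jar",ray(d,T,403*.7,420*.7,149.5-17.4+67),ray(d,T,401*.7,440*.7,149.5-17.4+83))
# vase near edge etc: board edges
L=[ray(d,T,u*.7,v*.7,15) for u,v in((222,10),(95,485),(603,5),(470,320))]
print(np.round(L,1)); 
for a,b in((0,1),(2,3)):
    e=L[a]-L[b];print(np.arctan2(e[0],e[1]))
```

```text
cup [510.25253953 244.00253728]
jar [600.36635429 219.42646197] [599.86567381 221.35081264]
[[450.2 383.5]
 [385.2  32.1]
 [685.  425.8]
 [645.  214.5]]
0.18297275192565962
0.18706353411479038
```

Call:
play_rows(
  targets=[
    [-0.002, 0.003, 0.02, 0],
    [-0.002, 0.001, 0.025, 0],
    [-0.002, 0.001, 0.025, 0],
    [-0.002, 0, 0.02, 0],
    [-0.002, 0, 0.012, 0],
    [-0.001, 0, 0.006, 0],
    [-0.001, 0, 0.003, 0],
    [0, 0, 0.002, 0],
    [0, 0, 0, 0],
    [0, 0, 0, 0],
  ],
)

```text
time_s: 33.15
tcp_pos: [598.9, 226.8, 36.9]
ee_rot: [[-0.171, 0.984, -0.048], [0.975, 0.176, 0.138], [0.144, -0.023, -0.989]]
contact_force: [0.4, -1.0, -1.5]
gripper_width: 60.0
grasp_force: 54.8
```

Call:
play_rows(
  targets=[
    [0, 0, 0.001, 0],
    [0, 0, 0.001, 0],
    [0, 0, 0, 0],
    [0, 0, 0, 0],
    [0, 0, 0, 0],
    [0, 0, 0, 0],
    [0, 0, 0, 0],
    [0, 0, 0, 0],
    [0, 0, 0, 0],
    [0, 0, 0, 0],
  ],
)

```text
time_s: 33.98
tcp_pos: [597.8, 226.8, 33.7]
ee_rot: [[-0.17, 0.984, -0.05], [0.975, 0.176, 0.137], [0.144, -0.025, -0.989]]
contact_force: [-0.8, -0.2, -1.6]
gripper_width: 60.3
grasp_force: 54.8
```

Lower ~1.5 mm to contact, then release and lift along world z.

Call:
play_rows(
  targets=[
    [0, 0, 0.001, 0],
    [0, 0, 0.0005, 0],
    [0, 0, 0, 0],
    [0, 0, 0, 0],
    [0, 0, 0, 0],
    [0, 0, 0, 0],
    [0, 0, 0, 0],
    [0, 0, 0, 0],
    [0, 0, 0, 0],
    [0, 0, 0, 0],
  ],
)

```text
time_s: 34.82
tcp_pos: [597.8, 227.1, 32.4]
ee_rot: [[-0.17, 0.984, -0.05], [0.975, 0.176, 0.137], [0.144, -0.025, -0.989]]
contact_force: [-1.1, -0.2, 0.7]
gripper_width: 60.3
grasp_force: 55.0
```

Call:
play_rows(
  targets=[
    [0, 0, 0, 0],
    [0, 0, 0, 0],
    [0, 0, 0, 0],
    [0, 0, 0, 0],
    [0.001, 0, -0.01, 0],
    [0.003, 0, -0.02, 0],
    [0.004, -0.001, -0.03, 0],
    [0.004, -0.001, -0.03, 0],
    [0.004, -0.001, -0.03, 0],
    [0.003, 0, -0.02, 0],
  ],
  claw=0.1,
)

```text
time_s: 35.65
tcp_pos: [599.5, 226.0, 177.8]
ee_rot: [[-0.171, 0.984, -0.046], [0.975, 0.176, 0.138], [0.144, -0.022, -0.989]]
contact_force: [0.8, -0.4, -0.2]
gripper_width: 76.9
grasp_force: 0.0
```

Run:
```python
from h import *
go3((451.5,-307,150),(451.5,-307,50),(451.5,-307,13))
```

```text
tcp [599.5 226.  177.8] t 35.65
-> (451.5, -307, 150) tool d [-494.3 -239.3  -38.8]
-> (451.5, -307, 50) tool d [-14.4   2.2  98.9]
-> (451.5, -307, 13) tool d [-5.3  0.8 36.6]
R [[-0.171, 0.984, -0.046], [0.975, 0.176, 0.138], [0.144, -0.022, -0.989]]
```

Call:
play_rows(
  targets=[
    [-0.015, -0.008, -0.002, 0],
    [-0.025, -0.012, -0.002, 0],
    [-0.032, -0.0155, -0.003, 0],
    [-0.032, -0.0155, -0.003, 0],
    [-0.032, -0.0155, -0.003, 0],
    [-0.032, -0.0155, -0.003, 0],
    [-0.032, -0.0155, -0.003, 0],
    [-0.032, -0.0155, -0.002, 0],
    [-0.032, -0.0155, -0.002, 0],
    [-0.032, -0.0155, -0.002, 0],
  ],
  claw=0.04,
)

```text
time_s: 36.48
tcp_pos: [507.3, -93.3, 159.6]
ee_rot: [[-0.17, 0.984, -0.05], [0.975, 0.176, 0.137], [0.144, -0.025, -0.989]]
contact_force: [0.1, 0.3, -0.3]
gripper_width: 82.0
grasp_force: 0.0
```

Call:
play_rows(
  targets=[
    [-0.032, -0.0155, -0.002, 0],
    [-0.032, -0.0155, -0.002, 0],
    [-0.032, -0.0155, -0.002, 0],
    [-0.032, -0.0155, -0.002, 0],
    [-0.032, -0.0155, -0.002, 0],
    [-0.025, -0.012, -0.002, 0],
    [-0.013, -0.006, -0.001, 0],
    [0, 0, 0, 0],
    [0, 0, 0, 0],
    [0, 0, 0, 0],
  ],
)

```text
time_s: 37.32
tcp_pos: [449.0, -302.0, 146.3]
ee_rot: [[-0.171, 0.984, -0.05], [0.975, 0.176, 0.138], [0.145, -0.025, -0.989]]
contact_force: [-0.9, 0.5, 0.5]
gripper_width: 82.1
grasp_force: 0.0
```

Run:
```python
from h import *
import cv2
d,T=wrist("w10")
go3((451.5,-307,50),(451.5,-307,15))
print("pred rim",proj(d,T,(451.5,-307,79)))
# search rim circle near prediction
g=cv2.cvtColor(d["img"],cv2.COLOR_RGB2GRAY)
u,v=proj(d,T,(451.5,-307,79))
c=cv2.HoughCircles(cv2.medianBlur(g,3),cv2.HOUGH_GRADIENT,1,10,param1=120,param2=20,minRadius=22,maxRadius=50)
for k in c[0]:
    if np.hypot(k[0]-u,k[1]-v)<35: print(np.round(k,1),np.round(ray(d,T,k[0],k[1],79),1))
```

```text
tcp [ 449.1 -301.8  146.3] t 37.3667
-> (451.5, -307, 50) tool d [-15.4   3.1  95.1]
-> (451.5, -307, 15) tool d [-5.1  0.9 34.6]
R [[-0.172, 0.984, -0.05], [0.975, 0.177, 0.138], [0.144, -0.025, -0.989]]
pred rim [283.4131829  232.00255616]
[285.5 232.5  33.8] [ 453.2 -307.1]
[276.5 227.5  39.1] [ 445.4 -304.4]
[283.5 216.5  32.6] [ 449.3 -294.5]
[279.5 242.5  24.6] [ 450.  -316.2]
```

Call:
play_rows(
  targets=[
    [-0.003, 0.002, 0.02, 0],
    [-0.004, 0.001, 0.027, 0],
    [-0.004, 0.001, 0.027, 0],
    [-0.003, 0.001, 0.02, 0],
    [-0.003, 0, 0.015, 0],
    [-0.002, 0, 0.01, 0],
    [-0.001, 0, 0.006, 0],
    [-0.001, 0, 0.004, 0],
    [0, 0, 0, 0],
    [0, 0, 0, 0],
  ],
  squeeze=60,
)

```text
time_s: 38.2
tcp_pos: [451.5, -305.1, 16.1]
ee_rot: [[-0.171, 0.984, -0.049], [0.975, 0.176, 0.137], [0.143, -0.025, -0.989]]
contact_force: [-0.2, -0.7, 0.2]
gripper_width: 82.2
grasp_force: 0.0
```

Call:
play_rows(
  targets=[
    [0, 0, 0, 0],
    [0, 0, 0, 0],
    [0, 0, 0, 0],
    [0, 0, 0, 0],
    [0, 0, 0, 0],
    [0, 0, 0, 0],
    [0, 0, 0, 0],
    [0, 0, 0, 0],
    [0, 0, 0, 0],
    [0, 0, 0, 0],
  ],
  claw=0.45,
)

```text
time_s: 39.03
tcp_pos: [451.1, -305.7, 17.1]
ee_rot: [[-0.17, 0.984, -0.049], [0.975, 0.175, 0.136], [0.142, -0.025, -0.99]]
contact_force: [-4.2, -0.4, 9.1]
gripper_width: 59.3
grasp_force: 64.3
```

Run:
```python
from h import *
from bench import bot
p=bot.sense()["tcp_pos"];g=p[:2]-28*bot.sense()["ee_rot"][:2,2];print(g)
a=-.19;e=np.array([np.cos(a),np.sin(a)]);n=np.array([-e[1],e[0]])
t=np.array([508.5,242.1])+88*n
go3((*g,p[2]+140),(*t,p[2]+140),(*t,p[2]+11))
```

```text
[ 452.44467842 -309.48414713]
tcp [ 451.1 -305.7   17.1] t 39.0333
-> (np.float64(452.44467842047334), np.float64(-309.48414713383204), np.float64(157.14290071735212)) tool d [  19.9   -3.5 -138.5]
-> (np.float64(525.119582757932), np.float64(328.51637269031977), np.float64(157.14290071735212)) tool d [609.7 183.4  83.1]
-> (np.float64(525.119582757932), np.float64(328.51637269031977), np.float64(28.142900717352124)) tool d [-18.4   3.2 127.6]
R [[-0.17, 0.984, -0.049], [0.975, 0.175, 0.136], [0.142, -0.025, -0.99]]
```

Call:
play_rows(
  targets=[
    [0.001, 0, -0.005, 0],
    [0.002, 0, -0.015, 0],
    [0.004, -0.001, -0.028, 0],
    [0.004, -0.001, -0.03, 0],
    [0.004, -0.001, -0.03, 0],
    [0.004, 0, -0.03, 0],
    [0.02, 0.006, 0.003, 0],
    [0.03, 0.009, 0.004, 0],
    [0.035, 0.0105, 0.005, 0],
    [0.035, 0.0105, 0.005, 0],
  ],
)

```text
time_s: 39.87
tcp_pos: [465.8, -179.4, 154.7]
ee_rot: [[-0.169, 0.984, -0.049], [0.975, 0.174, 0.137], [0.144, -0.025, -0.989]]
contact_force: [1.1, -0.0, -2.3]
gripper_width: 59.2
grasp_force: 64.9
```

Call:
play_rows(
  targets=[
    [0.035, 0.0105, 0.005, 0],
    [0.035, 0.0105, 0.005, 0],
    [0.035, 0.0105, 0.005, 0],
    [0.035, 0.0105, 0.005, 0],
    [0.035, 0.0105, 0.005, 0],
    [0.035, 0.0105, 0.005, 0],
    [0.035, 0.0105, 0.005, 0],
    [0.035, 0.0105, 0.004, 0],
    [0.035, 0.0105, 0.004, 0],
    [0.035, 0.0105, 0.004, 0],
  ],
)

```text
time_s: 40.7
tcp_pos: [506.8, 187.6, 155.8]
ee_rot: [[-0.17, 0.984, -0.05], [0.975, 0.176, 0.137], [0.144, -0.025, -0.989]]
contact_force: [0.3, -0.3, -2.3]
gripper_width: 59.0
grasp_force: 64.9
```

Call:
play_rows(
  targets=[
    [0.035, 0.011, 0.004, 0],
    [0.035, 0.011, 0.004, 0],
    [0.03, 0.009, 0.004, 0],
    [0.02, 0.006, 0.003, 0],
    [0.01, 0.003, 0.001, 0],
    [0, 0, 0, 0],
    [0, 0, 0, 0],
    [0, 0, 0, 0],
    [0, 0, 0, 0],
    [0, 0, 0, 0],
  ],
)

```text
time_s: 41.53
tcp_pos: [523.6, 320.5, 157.4]
ee_rot: [[-0.169, 0.984, -0.05], [0.975, 0.174, 0.137], [0.143, -0.025, -0.989]]
contact_force: [-0.6, -0.1, -2.4]
gripper_width: 59.3
grasp_force: 65.0
```

Run:
```python
from h import *
from bench import bot
go3((525,328.5,60),(525,328.5,28.5));print(bot.sense()["gripper_width"])
```

```text
tcp [523.6 320.5 157.4] t 41.5333
-> (525, 328.5, 60) tool d [-2.5  4.5 98. ]
-> (525, 328.5, 28.5) tool d [-4.5  0.8 31.2]
R [[-0.169, 0.984, -0.05], [0.975, 0.174, 0.137], [0.143, -0.025, -0.989]]
59.26954749269925
```

Call:
play_rows(
  targets=[
    [0, 0.002, 0.02, 0],
    [-0.002, 0.001, 0.027, 0],
    [-0.002, 0.001, 0.027, 0],
    [-0.002, 0.001, 0.02, 0],
    [-0.001, 0, 0.015, 0],
    [-0.001, 0, 0.01, 0],
    [0, 0, 0.005, 0],
    [0, 0, 0.003, 0],
    [0, 0, 0, 0],
    [0, 0, 0, 0],
  ],
)

```text
time_s: 42.37
tcp_pos: [524.2, 332.5, 31.4]
ee_rot: [[-0.17, 0.984, -0.049], [0.975, 0.176, 0.138], [0.144, -0.024, -0.989]]
contact_force: [0.4, -0.1, -3.2]
gripper_width: 59.1
grasp_force: 64.9
```

Call:
play_rows(
  targets=[
    [0, 0, 0.0005, 0],
    [0, 0, 0, 0],
    [0, 0, 0, 0],
    [0, 0, 0, 0],
    [0, 0, 0, 0],
    [0, 0, 0, 0],
    [0, 0, 0, 0],
    [0, 0, 0, 0],
    [0, 0, 0, 0],
    [0, 0, 0, 0],
  ],
)

```text
time_s: 43.2
tcp_pos: [523.5, 332.3, 29.9]
ee_rot: [[-0.17, 0.984, -0.05], [0.975, 0.176, 0.137], [0.144, -0.025, -0.989]]
contact_force: [1.1, 0.5, -2.9]
gripper_width: 59.1
grasp_force: 64.9
```

Call:
play_rows(
  targets=[
    [0, 0, 0.001, 0],
    [0, 0, 0.001, 0],
    [0, 0, 0, 0],
    [0, 0, 0, 0],
    [0, 0, 0, 0],
    [0, 0, 0, 0],
    [0, 0, 0, 0],
    [0, 0, 0, 0],
    [0, 0, 0, 0],
    [0, 0, 0, 0],
  ],
)

```text
time_s: 44.03
tcp_pos: [523.5, 332.8, 28.2]
ee_rot: [[-0.17, 0.984, -0.05], [0.975, 0.176, 0.138], [0.144, -0.025, -0.989]]
contact_force: [-1.1, -0.8, 5.3]
gripper_width: 59.3
grasp_force: 66.2
```

Call:
play_rows(
  targets=[
    [0, 0, 0, 0],
    [0, 0, 0, 0],
    [0, 0, 0, 0],
    [0, 0, 0, 0],
    [0.001, 0, -0.01, 0],
    [0.003, 0, -0.02, 0],
    [0.004, -0.001, -0.03, 0],
    [0.004, -0.001, -0.03, 0],
    [0.004, -0.001, -0.03, 0],
    [0.003, 0, -0.02, 0],
  ],
  claw=0.06,
)

```text
time_s: 44.87
tcp_pos: [525.1, 331.9, 173.3]
ee_rot: [[-0.171, 0.984, -0.047], [0.975, 0.176, 0.139], [0.145, -0.022, -0.989]]
contact_force: [0.1, 0.7, 0.9]
gripper_width: 80.3
grasp_force: 0.0
```

Run:
```python
from h import *
go3((629.5,-163.5,175),(629.5,-163.5,80),(629.5,-163.5,36))
```

```text
tcp [525.1 331.9 173.3] t 44.8667
-> (629.5, -163.5, 175) tool d [-496.3   15.1  -74.8]
-> (629.5, -163.5, 80) tool d [-13.8   2.1  94. ]
-> (629.5, -163.5, 36) tool d [-6.4  1.  43.5]
R [[-0.171, 0.984, -0.047], [0.975, 0.176, 0.139], [0.145, -0.022, -0.989]]
```

Call:
play_rows(
  targets=[
    [-0.015, 0, -0.004, 0],
    [-0.025, 0.001, -0.004, 0],
    [-0.035, 0.001, -0.005, 0],
    [-0.035, 0.001, -0.005, 0],
    [-0.035, 0.001, -0.005, 0],
    [-0.035, 0.001, -0.005, 0],
    [-0.035, 0.001, -0.005, 0],
    [-0.035, 0.001, -0.005, 0],
    [-0.035, 0.001, -0.005, 0],
    [-0.035, 0.001, -0.005, 0],
  ],
)

```text
time_s: 45.7
tcp_pos: [589.6, 12.2, 170.5]
ee_rot: [[-0.17, 0.984, -0.05], [0.975, 0.175, 0.137], [0.144, -0.026, -0.989]]
contact_force: [1.5, -0.0, 0.5]
gripper_width: 80.2
grasp_force: 0.0
```

Call:
play_rows(
  targets=[
    [-0.035, 0.001, -0.005, 0],
    [-0.035, 0.001, -0.005, 0],
    [-0.035, 0.001, -0.005, 0],
    [-0.035, 0.001, -0.005, 0],
    [-0.023, 0.001, -0.004, 0],
    [-0.012, 0, -0.002, 0],
    [0, 0, 0, 0],
    [0, 0, 0, 0],
    [0, 0, 0, 0],
    [0, 0, 0, 0],
  ],
)

```text
time_s: 46.53
tcp_pos: [625.7, -157.3, 171.1]
ee_rot: [[-0.172, 0.984, -0.05], [0.974, 0.177, 0.138], [0.144, -0.025, -0.989]]
contact_force: [0.0, 0.6, -0.2]
gripper_width: 80.0
grasp_force: 0.0
```

Run:
```python
from h import *
import cv2
d,T=wrist("w11")
g=d["img"].astype(int)
u,v=proj(d,T,(629.5,-163.5,100));print("pred",u,v)
w=(g.min(2)>190).astype(np.uint8)
n,l,st,ce=cv2.connectedComponentsWithStats(w)
for i in range(1,n):
    if st[i,4]>300: print("white",st[i],np.round(ce[i],1),np.round(ray(d,T,*ce[i],100),1))
o=((g[...,0]-g[...,2]>70)&(g[...,0]>90)).astype(np.uint8)
n,l,st,ce=cv2.connectedComponentsWithStats(o)
for i in range(1,n):
    if st[i,4]>300: print("amber",st[i],np.round(ce[i],1))
go3((629.5,-163.5,80),(629.5,-163.5,36))
```

```text
pred 284.80217284350823 232.48132961172192
white [  449   143   111   147 13512] [510.5 217.4] [ 802.7 -118.3]
white [ 265  213   41   39 1241] [284.9 232.2] [ 629.5 -163.3]
white [ 240  351   52   31 1133] [266.9 366.5] [ 636.1 -287.3]
amber [ 143    0  163   58 4848] [244.1  19.3]
amber [ 256  193   61   58 1408] [286.4 213. ]
tcp [ 625.8 -157.3  171.1] t 46.5833
-> (629.5, -163.5, 80) tool d [-15.8   4.2  89.7]
-> (629.5, -163.5, 36) tool d [-6.3  1.1 43.5]
R [[-0.172, 0.984, -0.05], [0.974, 0.177, 0.137], [0.144, -0.025, -0.989]]
```

Call:
play_rows(
  targets=[
    [-0.003, 0.002, 0.02, 0],
    [-0.004, 0.001, 0.027, 0],
    [-0.004, 0.001, 0.027, 0],
    [-0.004, 0.001, 0.02, 0],
    [-0.003, 0, 0.017, 0],
    [-0.002, 0, 0.012, 0],
    [-0.001, 0, 0.007, 0],
    [-0.001, 0, 0.003, 0],
    [0, 0, 0, 0],
    [0, 0, 0, 0],
  ],
)

```text
time_s: 47.42
tcp_pos: [628.7, -161.2, 37.0]
ee_rot: [[-0.171, 0.984, -0.049], [0.975, 0.176, 0.137], [0.143, -0.024, -0.989]]
contact_force: [-0.0, 0.7, -0.0]
gripper_width: 80.2
grasp_force: 0.0
```

Call:
play_rows(
  targets=[
    [0, 0, 0.001, 0],
    [0, 0, 0.001, 0],
    [0, 0, 0.001, 0],
    [0, 0, 0, 0],
    [0, 0, 0, 0],
    [0, 0, 0, 0],
    [0, 0, 0, 0],
    [0, 0, 0, 0],
    [0, 0, 0, 0],
    [0, 0, 0, 0],
  ],
)

```text
time_s: 48.25
tcp_pos: [627.8, -160.7, 33.0]
ee_rot: [[-0.17, 0.984, -0.05], [0.975, 0.176, 0.137], [0.144, -0.025, -0.989]]
contact_force: [-0.6, 0.6, 1.3]
gripper_width: 80.3
grasp_force: 0.0
```

Call:
play_rows(
  targets=[
    [0, 0, 0, 0],
    [0, 0, 0, 0],
    [0, 0, 0, 0],
    [0, 0, 0, 0],
    [0, 0, 0, 0],
    [0, 0, 0, 0],
    [0, 0, 0, 0],
    [0, 0, 0, 0],
    [0, 0, 0, 0],
    [0, 0, 0, 0],
  ],
  claw=0.4,
)

```text
time_s: 49.08
tcp_pos: [627.8, -160.9, 33.8]
ee_rot: [[-0.17, 0.984, -0.05], [0.975, 0.176, 0.137], [0.144, -0.025, -0.989]]
contact_force: [-2.2, -0.9, 5.3]
gripper_width: 53.5
grasp_force: 62.0
```

Run:
```python
from h import *
from bench import bot
p=bot.sense()["tcp_pos"];R=bot.sense()["ee_rot"];g=p[:2]-28*R[:2,2];print(g)
a=-.19;e=np.array([np.cos(a),np.sin(a)]);n=np.array([-e[1],e[0]])
t=np.array([508.5,242.1])-89*n-np.array([0,1.5]);print(t)
go3((*g,p[2]+120),(*t,p[2]+120),(*t,p[2]+11))
```

```text
[ 629.21047826 -164.71973363]
[491.69155835 153.20162307]
tcp [ 627.8 -160.9   33.8] t 49.0833
-> (np.float64(629.2104782585965), np.float64(-164.71973363325924), np.float64(153.80354133834373)) tool d [  17.2   -3.  -118.7]
-> (np.float64(491.6915583470915), np.float64(153.20162307456292), np.float64(153.80354133834373)) tool d [333.4 -79.5  50.4]
-> (np.float64(491.6915583470915), np.float64(153.20162307456292), np.float64(44.80354133834372)) tool d [-15.6   2.7 107.8]
R [[-0.17, 0.984, -0.05], [0.975, 0.176, 0.137], [0.144, -0.025, -0.989]]
```

Width 53.5 mm is less than the body, so the pads may be on the shoulder. Regripping a few mm lower.

Call:
play_rows(
  targets=[
    [0, 0, 0, 0],
    [0, 0, 0, 0],
    [0, 0, 0, 0],
    [0, 0, 0, 0],
    [0, 0, 0.001, 0],
    [0, 0, 0.001, 0],
    [0, 0, 0, 0],
    [0, 0, 0, 0],
    [0, 0, 0, 0],
    [0, 0, 0, 0],
  ],
  claw=0.06,
)

```text
time_s: 49.92
tcp_pos: [627.8, -160.5, 31.1]
ee_rot: [[-0.17, 0.984, -0.05], [0.975, 0.176, 0.137], [0.144, -0.025, -0.989]]
contact_force: [0.3, 0.1, -0.6]
gripper_width: 80.5
grasp_force: 0.0
```

Call:
play_rows(
  targets=[
    [0, 0, 0.001, 0],
    [0, 0, 0, 0],
    [0, 0, 0.001, 0],
    [0, 0, 0, 0],
    [0, 0, 0, 0],
    [0, 0, 0, 0],
    [0, 0, 0, 0],
    [0, 0, 0, 0],
    [0, 0, 0, 0],
    [0, 0, 0, 0],
  ],
)

```text
time_s: 50.75
tcp_pos: [627.6, -160.2, 29.1]
ee_rot: [[-0.17, 0.984, -0.05], [0.975, 0.176, 0.137], [0.144, -0.025, -0.989]]
contact_force: [0.3, 0.6, 0.4]
gripper_width: 80.2
grasp_force: 0.0
```

Call:
play_rows(
  targets=[
    [0, 0, 0.001, 0],
    [0, 0, 0.001, 0],
    [0, 0, 0, 0],
    [0, 0, 0, 0],
    [0, 0, 0, 0],
    [0, 0, 0, 0],
    [0, 0, 0, 0],
    [0, 0, 0, 0],
    [0, 0, 0, 0],
    [0, 0, 0, 0],
  ],
)

```text
time_s: 51.58
tcp_pos: [627.6, -159.9, 27.1]
ee_rot: [[-0.17, 0.984, -0.05], [0.975, 0.176, 0.137], [0.144, -0.025, -0.989]]
contact_force: [-0.3, -0.0, 0.0]
gripper_width: 80.5
grasp_force: 0.0
```

Call:
play_rows(
  targets=[
    [0, 0, 0, 0],
    [0, 0, 0, 0],
    [0, 0, 0, 0],
    [0, 0, 0, 0],
    [0, 0, 0, 0],
    [0, 0, 0, 0],
    [0, 0, 0, 0],
    [0, 0, 0, 0],
    [0, 0, 0, 0],
    [0, 0, 0, 0],
  ],
  claw=0.4,
)

```text
time_s: 52.42
tcp_pos: [627.6, -160.2, 27.8]
ee_rot: [[-0.17, 0.984, -0.05], [0.975, 0.176, 0.137], [0.143, -0.025, -0.989]]
contact_force: [-1.6, -0.8, 5.4]
gripper_width: 54.6
grasp_force: 64.1
```

Call:
play_rows(
  targets=[
    [0.001, 0, -0.004, 0],
    [0.002, 0, -0.012, 0],
    [0.003, -0.001, -0.022, 0],
    [0.004, -0.001, -0.027, 0],
    [0.004, -0.001, -0.027, 0],
    [0.004, 0, -0.027, 0],
    [0, 0, 0, 0],
    [0, 0, 0, 0],
    [0, 0, 0, 0],
    [0, 0, 0, 0],
  ],
)

```text
time_s: 53.25
tcp_pos: [626.2, -158.8, 145.7]
ee_rot: [[-0.17, 0.984, -0.053], [0.975, 0.176, 0.138], [0.145, -0.028, -0.989]]
contact_force: [-0.2, 1.3, -3.5]
gripper_width: 54.9
grasp_force: 64.3
```

Run:
```python
from h import *
from bench import bot
t=(492,153.5);print(bot.sense()["gripper_width"])
go3((*t,148),(*t,39))
```

```text
54.905887972606635
tcp [ 626.2 -158.8  145.7] t 53.25
-> (492, 153.5, 148) tool d [331.6 -78.   48.5]
-> (492, 153.5, 39) tool d [-15.8   3.1 107.8]
R [[-0.17, 0.984, -0.053], [0.975, 0.176, 0.138], [0.145, -0.028, -0.989]]
```

Call:
play_rows(
  targets=[
    [0.015, -0.004, 0.002, 0],
    [0.025, -0.006, 0.004, 0],
    [0.035, -0.008, 0.005, 0],
    [0.035, -0.008, 0.005, 0],
    [0.035, -0.008, 0.005, 0],
    [0.035, -0.008, 0.005, 0],
    [0.035, -0.008, 0.005, 0],
    [0.035, -0.008, 0.005, 0],
    [0.03, -0.008, 0.004, 0],
    [0.025, -0.006, 0.004, 0],
  ],
)

```text
time_s: 54.08
tcp_pos: [499.7, 133.2, 148.2]
ee_rot: [[-0.171, 0.984, -0.053], [0.975, 0.177, 0.137], [0.144, -0.028, -0.989]]
contact_force: [0.5, 0.4, -2.9]
gripper_width: 54.8
grasp_force: 64.3
```

Call:
play_rows(
  targets=[
    [0.017, -0.004, 0.003, 0],
    [0.01, -0.002, 0.002, 0],
    [0, 0, 0, 0],
    [0, 0, 0, 0],
    [0, 0, 0, 0],
    [0, 0, 0, 0],
    [0, 0, 0, 0],
    [0, 0, 0, 0],
    [0, 0, 0, 0],
    [0, 0, 0, 0],
  ],
)

```text
time_s: 54.92
tcp_pos: [491.9, 157.1, 148.7]
ee_rot: [[-0.17, 0.984, -0.05], [0.975, 0.175, 0.137], [0.144, -0.025, -0.989]]
contact_force: [-0.4, -0.3, -2.6]
gripper_width: 54.5
grasp_force: 64.3
```

Run:
```python
from h import *
import cv2
d,T=wrist("w12")
t=(492,153.5);go3((*t,148),(*t,40))
g=d["img"].astype(int)
w=(g.min(2)>190).astype(np.uint8)
n,l,st,ce=cv2.connectedComponentsWithStats(w)
z=148-23.1+96
for i in range(1,n):
    if st[i,4]>300: print("white",st[i],np.round(ce[i],1),np.round(ray(d,T,*ce[i],z),1),"as cup",np.round(ray(d,T,*ce[i],85),1))
```

```text
tcp [491.8 157.2 148.8] t 54.9667
-> (492, 153.5, 148) tool d [ 0.2 -1.2  0.8]
-> (492, 153.5, 40) tool d [-15.5   2.7 106.8]
R [[-0.17, 0.984, -0.05], [0.975, 0.175, 0.137], [0.144, -0.025, -0.989]]
white [336   0  84  36 503] [374.5  21.2] [506.  259.2] as cup [529.7 313.1]
white [ 285   77   81   83 3504] [320.3 122.4] [495.7 227.3] as cup [506.2 240.1]
white [ 217  283  108   85 6496] [275.6 325.8] [494.  153.8] as cup [502.3  71.9]
```

Call:
play_rows(
  targets=[
    [-0.002, 0.001, 0.018, 0],
    [-0.003, 0, 0.023, 0],
    [-0.003, 0.001, 0.023, 0],
    [-0.003, 0, 0.018, 0],
    [-0.002, 0, 0.012, 0],
    [-0.001, 0, 0.007, 0],
    [-0.001, 0, 0.004, 0],
    [0, 0, 0.002, 0],
    [0, 0, 0, 0],
    [0, 0, 0, 0],
  ],
)

```text
time_s: 55.8
tcp_pos: [491.6, 158.1, 41.5]
ee_rot: [[-0.171, 0.984, -0.049], [0.975, 0.176, 0.138], [0.144, -0.024, -0.989]]
contact_force: [0.3, 1.2, -2.7]
gripper_width: 54.9
grasp_force: 64.3
```

Call:
play_rows(
  targets=[
    [0, 0, 0.001, 0],
    [0, 0, 0, 0],
    [0, 0, 0, 0],
    [0, 0, 0, 0],
    [0, 0, 0, 0],
    [0, 0, 0, 0],
    [0, 0, 0, 0],
    [0, 0, 0, 0],
    [0, 0, 0, 0],
    [0, 0, 0, 0],
  ],
)

```text
time_s: 56.63
tcp_pos: [490.8, 158.0, 39.7]
ee_rot: [[-0.17, 0.984, -0.05], [0.975, 0.176, 0.137], [0.144, -0.025, -0.989]]
contact_force: [-0.6, -0.1, -2.9]
gripper_width: 54.7
grasp_force: 64.3
```

Call:
play_rows(
  targets=[
    [0, 0, 0.001, 0],
    [0, 0, 0.0005, 0],
    [0, 0, 0, 0],
    [0, 0, 0, 0],
    [0, 0, 0, 0],
    [0, 0, 0, 0],
    [0, 0, 0, 0],
    [0, 0, 0, 0],
    [0, 0, 0, 0],
    [0, 0, 0, 0],
  ],
)

```text
time_s: 57.47
tcp_pos: [490.9, 158.2, 38.7]
ee_rot: [[-0.17, 0.984, -0.049], [0.975, 0.176, 0.137], [0.144, -0.025, -0.989]]
contact_force: [-2.3, -2.0, 5.3]
gripper_width: 55.1
grasp_force: 65.2
```

Call:
play_rows(
  targets=[
    [0, 0, 0, 0],
    [0, 0, 0, 0],
    [0, 0, 0, 0],
    [0, 0, 0, 0],
    [0.001, 0, -0.01, 0],
    [0.003, 0, -0.02, 0],
    [0.004, -0.001, -0.03, 0],
    [0.004, -0.001, -0.03, 0],
    [0.004, -0.001, -0.03, 0],
    [0.003, 0, -0.02, 0],
  ],
  claw=0.1,
)

```text
time_s: 58.3
tcp_pos: [492.5, 157.2, 183.3]
ee_rot: [[-0.171, 0.984, -0.047], [0.975, 0.176, 0.138], [0.144, -0.022, -0.989]]
contact_force: [0.9, -0.1, 0.5]
gripper_width: 76.6
grasp_force: 0.0
```

Call:
play_rows(
  targets=[
    [-0.01, 0, -0.03, 0],
    [-0.02, 0, -0.03, 0],
    [-0.03, 0, -0.03, 0],
    [-0.03, 0, -0.03, 0],
    [-0.03, 0, -0.02, 0],
    [-0.03, 0, 0, 0],
    [-0.02, 0, 0, 0],
    [0, 0, 0, 0],
    [0, 0, 0, 0],
    [0, 0, 0, 0],
  ],
)

```text
time_s: 59.13
tcp_pos: [527.0, -26.3, 293.0]
ee_rot: [[-0.17, 0.984, -0.05], [0.975, 0.176, 0.138], [0.144, -0.025, -0.989]]
contact_force: [0.4, -0.3, 0.0]
gripper_width: 77.0
grasp_force: 0.0
```

Run:
```python
from h import *
import cv2
from bench import bot
d,T=wrist("w13");D0=pickle.load(open("d0.pkl","rb"))
O=np.array([508.5,242.1]);a=-.19;e=np.array([np.cos(a),np.sin(a)]);n=np.array([-e[1],e[0]])
def blobs(m,z,name,mn=150):
    k,l,st,ce=cv2.connectedComponentsWithStats(m.astype(np.uint8))
    for i in range(1,k):
        if st[i,4]>mn:
            q=ray(d,T,*ce[i],z)-O
            if abs(q@e)<150 and abs(q@n)<260: print(name,st[i],"board x %.0f y %.0f"%(q@e,q@n))
g=d["img"].astype(int)
blobs(g.min(2)>190,100,"white z100")
blobs((g[...,0]-g[...,2]>40)&(g[...,0]<190)&(g[...,1]<100),80,"lid/amber")
# static camera: where things differ from the start, and bystanders
for nm in("scene","side"):
    c=bot.snapshot(nm);cv2.imwrite(f"pics/f_{nm}.png",c["img"][:,:,::-1])
    for w,p in(("tamper",(536,-113,45)),("can",(632,-295,45))):
        u,v=proj(c,c["T"],p).astype(int);s=np.s_[v-18:v+18,u-9:u+9]
        print(nm,w,"mean diff",np.abs(c["img"][s].astype(int)-D0[nm]["img"][s]).mean().round(1))
print(bot.sense()["tcp_pos"])
```

```text
white z100 [268  12  32  35 848] board x 1 y -86
white z100 [ 224   86   59   62 2192] board x 1 y -183
lid/amber [ 251    0   78   90 2661] board x 4 y -102
lid/amber [365   0  52  85 870] board x 104 y -21
lid/amber [337   2  45  51 989] board x 73 y -56
lid/amber [ 216   79   76   85 1418] board x 0 y -195
scene tamper mean diff 4.8
scene can mean diff 1.1
side tamper mean diff 6.6
side can mean diff 14.4
[527.05672374 -25.70954485 292.95702164]
```

Run:
```python
from h import *
import cv2
D0=pickle.load(open("d0.pkl","rb"))
O=np.array([501.6,242.6]);a=-.1936;e=np.array([np.cos(a),np.sin(a)]);n=np.array([-e[1],e[0]])
for nm in("scene","side"):
    d=D0[nm];f=cv2.imread(f"pics/f_{nm}.png")[:,:,::-1].astype(int)
    diff=np.abs(f-d["img"]).max(2)>45
    for w,bx,by,h,z,dm in(("cup",0,0,58,27,60),("creamer",0,88,75,15,62),("juice",0,-89,96,15,58),("jar",93,0,75,15,60)):
        P=[proj(d,d["T"],(*(O+e*(bx+dm/2*np.cos(t))+n*(by+dm/2*np.sin(t))),zz)) for t in np.linspace(0,6.28,16) for zz in(z,z+h)]
        hull=np.zeros(diff.shape,np.uint8);cv2.fillConvexPoly(hull,cv2.convexHull(np.array(P).astype(np.int32)),1)
        best=max(((diff&(np.roll(hull,(j,i),(0,1))>0)).sum()-0.5*(0),-abs(i)-abs(j),i,j) for i in range(-12,13) for j in range(-12,13))
        print(nm,w,"fill %.2f"%(diff[hull>0].mean()),"best %.2f"%(best[0]/hull.sum()),"shift px",best[2:])
    for w,h,dm in(("tamper",12,58),("can",90,58)): pass
```

```text
scene cup fill 0.91 best 0.93 shift px (-1, 2)
scene creamer fill 0.92 best 0.97 shift px (-1, 3)
scene juice fill 0.70 best 0.77 shift px (-2, 12)
scene jar fill 0.86 best 0.90 shift px (-2, 0)
side cup fill 0.93 best 0.94 shift px (-1, 0)
side creamer fill 0.95 best 0.96 shift px (-2, 0)
side juice fill 0.76 best 0.84 shift px (-4, 12)
side jar fill 0.87 best 0.88 shift px (-2, 1)
```

```bash
python3 -c "
from bench import bot
print(bot.finish_job())"
```

```text
the job is handed in; nothing more can be done
None
```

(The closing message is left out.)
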